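# Make up two bird-house kits on their shadow boards

### The job

From the stock lying round the file, make up the two bird-house kits on their shadow boards, each thing lying flat on its own black silhouette: the small slate and the red pencil on the blue board, the big roof slate and the spring clamp on the yellow board. The wooden perch goes on top of the roof slate, lengthwise along its middle. Leave the file where it lies.

Things in the scene. Friction and masses are not known exactly. Their poses are not given: they have to be found in the camera images.
- blue_board: blue shadow board (flat plate 230 x 190 mm in its x and y, 12 mm thick, fixed to the bench), origin at the centre of its underside, z up; black painted silhouettes (flush) on its top: a 50 x 63 mm rectangle for the small slate, centred at x = -55, y = 0 mm, and a 12 x 178 mm strip for the pencil, centred at x = +55, y = 0 mm; the long sides of both run along the board's y
- yellow_board: yellow shadow board (flat plate 230 x 190 mm in its x and y, 12 mm thick, fixed to the bench), origin at the centre of its underside, z up; black painted silhouettes (flush) on its top: a 65 x 118 mm rectangle for the roof slate, centred at x = -55, y = 0 mm, and the shape of the spring clamp (80 x 165 mm, jaws towards -y; either way round will do), centred at x = +55, y = 0 mm; the long sides of both run along the board's y
- roof_slate: the big dark grey slate, a rectangular plate 65 x 118 x 8 mm (x, y, z) with chipped edges, flat on the bench, about 0.18 kg; origin at the centre of its underside, z up
- small_slate: the small dark grey slate, a nearly square plate 50 x 63 x 8 mm (x, y, z) with chipped edges, flat on the bench in front of the file, about 0.07 kg (other slates at the back and sides of the bench are not meant); origin at the centre of its underside, z up
- perch: light wooden perch, a square bar 16 x 120 x 16 mm (x, y, z) with a small dark dot near each end of its top, 30 g; origin at the centre of its underside, z up
- clamp: black spring clamp with orange jaw tips, shut and rigid, lying flat: 80 x 165 x 22 mm (x, y, z), 0.11 kg; handles spread towards +y (80 mm apart over all at the end), jaws towards -y; its narrow part, 40 to 46 mm wide over all and centred on x = 0, runs from y = -5 to -50 mm: grip it there across x, best at y = -25 mm; origin at the centre of the underside of its extents (a like clamp at the far back of the bench is not meant), z up
- pencil: red flat carpenter pencil 12 x 178 x 8 mm (x, y, z), 12 g; origin at the centre of its underside, z up
- file: bystander: flat file 27 x 291 x 27 mm with a wooden handle (towards its +y), lying loose in the middle of the stock; not to be moved; origin at the centre of its underside
Not all that is in view belongs to the job. Of the things that look like the small_slate, the smallest one is meant.

How it is judged:
By the outcome, as a careful person would: the job done as asked, in the order asked, and still so for the second after the job is handed in, with the robot touching nothing.
It also fails if it takes over 115 s, if anything falls off the work surface, if the arm or the gripper's body presses on something with over 40 N, if the wrist force passes 120 N, or if a joint passes its speed limit or range.

### The arm

A 6-joint arm with a two-finger parallel gripper is mounted at the origin on a cart in front of the work surface, level with it; the furniture and walls round the work are solid. World frame = base frame: x ahead of the robot, y to its left, z up, the work surface at z = 0. Lengths are in m, angles in degrees, forces in N, time in s.
With the tool pointing down it reaches from about 0.3 to 0.75 m from the base axis. Payload 8.5 kg.
Tool frame: the origin (TCP) lies midway between the tips of the shut fingers; the grasp point (between the pads) lies env.tcp_to_grasp behind it (env.tcp_to_grasp is the distance from the TCP to the grasp point, in m); z points along the fingers, y is the direction in which the jaws open and shut (so a half turn about z gives the same grasp; the last joint's range is limited). The gripper opens to 85 mm and grips with 20 to 120 N. Pads are 22 mm wide; open, the fingers measure 114 mm over their backs; the gripper's body (76 mm by 85 mm) begins 54 mm behind the grasp point. The pads swing forward as they close: fully open they stand 13 mm farther back than shut.
Start: joints at [-88.367, 21.807, 74.336, -0, 83.858, -12.336], TCP at [0.133, -0.534, 0.231] pointing down, gripper open.
Joint ranges: [-178.18, 178.18], [-50.72, 133.34], [12.68, 142.11], [-81.47, 261.47], [9.98, 163.14], [-165.26, 165.26]. Speed limits (degrees/s): [136.94, 136.94, 180, 180, 180, 180].

### API

Orientations are given as a 3x3 rotation matrix whose columns are the frame's x, y, z axes.
In Python, from rig import readout, imaging, job, env gives the robot as it stands.
- The arm moves only by the tool move_arm, never from a script. Its argument "motion" is a list of rows, each a list of 3 entries, a list of its own where there are three numbers: the shift along the tool's x, y, z normalised to -1 to 1, where 1 is 0.02 m, then the turn, a rotation vector about the tool's x, y, z normalised to -1 to 1, where 1 is 120 degrees, then the gripper command: -1 is shut, 1 is fully open, values between are in proportion. In form: [[[tx, ty, tz], [rx, ry, rz], claw], ...]. A call has 1 to 12 rows; each row shifts and turns the pose as measured when the row begins, along the tool's axes as they then stand; what a row does not reach is not made up. A row lasts 1/12 s, in which the tool goes at most 41.7 mm and 7.16 degrees, less where a joint would pass 70% of its speed; a pose out of reach is approached as far as the arm can. A call with a number of a shift or a turn outside -1 to 1 is refused whole. A call with a gripper value outside its range is refused whole. The fingers move at their own pace and stop on an object; "squeeze" is the grip in N (left out, the last holds). Time passes only in rows, so rows that do not move let the fingers close. It gives the time, the measured TCP pose, the force and the opening at its end, in the units of the state.
- readout.observe(): the state, without advancing time (a new reading comes with each control period).
- imaging.get_image(name): name is "scene" or "side" or "wrist"; returns a dict with "img" (420x560x3 uint8, blue, green, red), "fov_y" (degrees; the focal length in pixels is half the picture's height over the tangent of half this angle, whatever the lens; pixels are square), "cx", "cy" (the principal point, pixels), "k1" (the pictures are not rectified: a ray, as slopes to the right and down, at radius r is drawn at 1 + k1 r^2 times it, then the intrinsics apply), "eye" and "orientation" of the camera in the world. Camera axes: x right, y up, looking along -z (the intrinsics and any distortion apply to the point x, -y, -z); pixel columns grow to the right and rows downward; lengths in m; the calibration is good to about 2 mm. A picture is of the moment at which its call begins. There is no depth.
- job.close_job(): hands the job in, once; it reports no verdict.
The state is a dict: "time_s": time; "q": joint angles; "qvel": joint speeds; "joint_efforts": joint torques, N m; "position": TCP position; "tool_rot": TCP orientation; "ft_force": force on the tool from outside, world axes, zero at the start; "wrist_torque": the same for the moment, N m; "grip_width": finger opening in m.
Only numpy, scipy, OpenCV 4.12 (cv2) and the standard library are available. Lean on these libraries where they do the work, as an engineer would, in place of code of your own. Each camera call takes 0.05 s, during which the arm holds its last target.

## Working session

There is one attempt and no reset: what is moved stays moved. The work goes in short steps, Python scripts to look and compute and a tool call to move; the robot and the scene stay as the last step left them, time stands still between calls to the robot, and variables do not carry over. Pictures are saved under pics/ and viewed, and the job is handed in when it is done.

Besides the shell and the picture viewer there is one more tool, called after "Request:" as name(argument=value, ...) on one line, values as JSON. move_arm: Moves the arm, as the interface text tells. Its arguments: {"type":"object","properties":{"motion":{"type":"array","items":{"type":"array"}},"squeeze":{"type":"number"}},"required":["motion"]}

```bash
ls; mkdir -p pics
python3 - <<'E'
from rig import readout, imaging, job, env
import cv2
print(readout.observe()); print(env.tcp_to_grasp, [a for a in dir(env) if a[0]!='_'])
for n in ("scene","side","wrist"):
    d=imaging.get_image(n); cv2.imwrite(f"pics/{n}0.png",d["img"]); print(n,{k:v for k,v in d.items() if k!="img"})
E
```

```text
pics
{'time_s': 0.0, 'q': array([-8.83663696e+01,  2.18402313e+01,  7.43845340e+01, -1.85984780e-03,
        8.38588286e+01, -1.23348503e+01]), 'qvel': array([ 0.02091892,  0.0521857 , -0.05540155, -0.04393131, -0.04584595,
       -0.11265034]), 'joint_efforts': array([-9.23670655e-05, -4.48460519e+01, -2.31277227e+01, -1.60989157e-04,
        4.67495236e-03, -1.63087327e-05]), 'position': array([ 0.13275292, -0.53343189,  0.23072019]), 'tool_rot': array([[ 9.70427831e-01,  2.41391423e-01, -7.38544371e-05],
       [ 2.41391272e-01, -9.70426777e-01,  1.45747503e-03],
       [ 2.80151649e-04, -1.43220215e-03, -9.99998935e-01]]), 'ft_force': array([ 0.0419705 ,  0.30111593, -0.46854047]), 'wrist_torque': array([0.03092978, 0.02024155, 0.01318226]), 'grip_width': 0.08587257010710621}
0.0187 ['MotionError', 'tcp_to_grasp']
scene {'fov_y': 42.7052091708651, 'cx': 282.6640928894936, 'cy': 216.8683970248699, 'k1': -0.19372992986672846, 'eye': array([0.12192158, 0.95817013, 0.81327835]), 'orientation': array([[-0.89237569,  0.27121383, -0.36070581],
       [-0.45106145, -0.51039999,  0.7321444 ],
       [ 0.01446344,  0.81604835,  0.57780265]])}
side {'fov_y': 57.70338793472863, 'cx': 278.28072473212785, 'cy': 209.06132564733144, 'k1': 0.037493797166113056, 'eye': array([ 0.66673248, -0.83782247,  0.7544552 ]), 'orientation': array([[ 0.99811986, -0.05163177,  0.033029  ],
       [ 0.05858342,  0.645206  , -0.76175928],
       [ 0.01802047,  0.76226201,  0.64701769]])}
wrist {'fov_y': 65.93897934037419, 'cx': 272.9902770820682, 'cy': 208.2221772047933, 'k1': -0.02667659714222304, 'eye': array([ 0.20707112, -0.5143973 ,  0.37354735]), 'orientation': array([[ 0.24140543,  0.92559994,  0.29152729],
       [-0.97042353,  0.23064428,  0.07128381],
       [-0.00125882, -0.30011324,  0.95390275]])}
```

View pics/scene0.png

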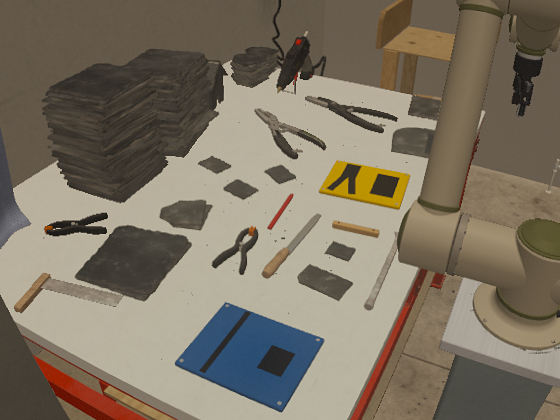

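View pics/side0.png

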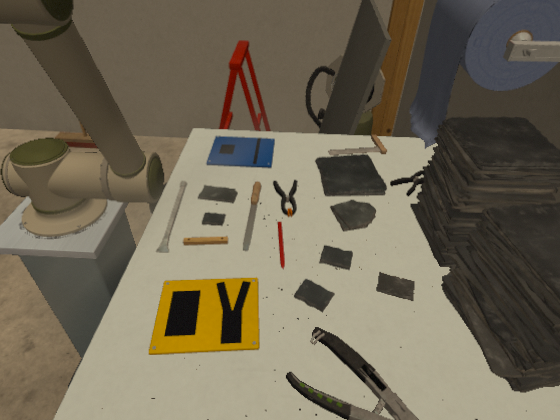

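View pics/wrist0.png

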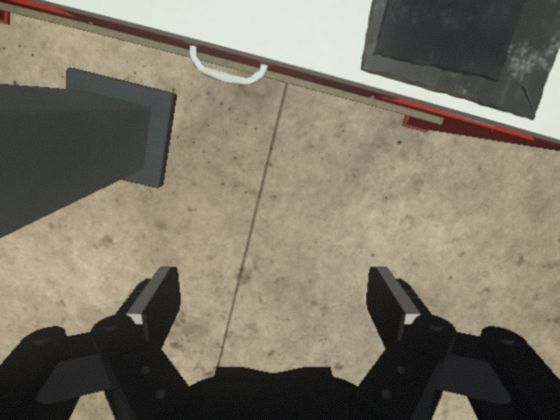

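The scene view shows the roof slate at (325,282), small slate at (341,250), perch (355,229), pencil (280,211), clamp (238,250), file (290,245), blue board (250,355) and yellow board (365,184). The side view shows the same things. Now to measure.

```bash
cat > h.py <<'E'
import numpy as np, cv2
from rig import readout, imaging, env
def grab(n):
    d=imaging.get_image(n); h=d["img"].shape[0]; f=h/2/np.tan(np.radians(d["fov_y"]/2))
    d["K"]=np.array([[f,0,d["cx"]],[0,f,d["cy"]],[0,0,1.]]); d["D"]=np.array([d["k1"],0,0,0,0.]); return d
def cast(d,px,z):
    p=cv2.undistortPoints(np.asarray(px,float).reshape(-1,1,2),d["K"],d["D"],None,None,None)[:,0]
    r=np.c_[p[:,0],-p[:,1],-np.ones(len(p))]@np.asarray(d["orientation"]).T
    e=np.asarray(d["eye"]); return e+r*((z-e[2])/r[:,2])[:,None]
def proj(d,P):
    c=(np.atleast_2d(P)-d["eye"])@np.asarray(d["orientation"])
    return cv2.projectPoints(np.c_[c[:,0],-c[:,1],-c[:,2]],np.zeros(3),np.zeros(3),d["K"],d["D"])[0][:,0]
def pick(mask,seed):
    n,l,s,c=cv2.connectedComponentsWithStats(mask.astype(np.uint8),connectivity=8)
    x,y=seed; w=l[max(0,y-4):y+5,max(0,x-4):x+5]; w=w[w>0]
    if len(w)==0: return None
    return (l==np.bincount(w).argmax())
def rect(d,m,z):
    c=max(cv2.findContours(m.astype(np.uint8),cv2.RETR_EXTERNAL,cv2.CHAIN_APPROX_NONE)[0],key=cv2.contourArea)
    P=cast(d,c[:,0],z)[:,:2]
    (cx,cy),(w,h),a=cv2.minAreaRect((P*1000).astype(np.float32))
    if w>h: w,h,a=h,w,a+90
    # a = direction of width side ; long dir = a+90
    return np.round([cx,cy,w,h,(a+90)%180],1), P
def masks(img):
    hsv=cv2.cvtColor(img,cv2.COLOR_BGR2HSV); H,S,V=[hsv[...,i].astype(int) for i in range(3)]
    return dict(red=((H<8)|(H>172))&(S>140)&(V>60), blue=(H>95)&(H<125)&(S>120),
      yellow=(H>18)&(H<32)&(S>150), wood=(H>8)&(H<22)&(S>70)&(V>80), dark=(V<110)&(S<90), black=(V<45), 
      clamp=((V<75)&(S<110))|((H<14)&(S>180)))
E
cat > m0.py <<'E'
from h import *
seeds=dict(scene=dict(blue_board=(215,355),yellow_board=(365,170),roof=(325,282),small=(341,250),perch=(355,229),pencil=(281,211),clamp=(238,240),s_small=(275,360),s_pencil=(222,345),s_roof=(384,186),s_clamp=(345,178)),
 side=dict(blue_board=(240,155),yellow_board=(210,315),roof=(217,193),small=(213,218),perch=(206,240),pencil=(281,245),clamp=(286,188),s_small=(227,149),s_pencil=(259,150),s_roof=(183,312),s_clamp=(232,315)))
zs=dict(blue_board=.012,yellow_board=.012,roof=.008,small=.008,perch=.016,pencil=.008,clamp=.011,s_small=.012,s_pencil=.012,s_roof=.012,s_clamp=.012)
col=dict(blue_board='blue',yellow_board='yellow',roof='dark',small='dark',perch='wood',pencil='red',clamp='clamp',s_small='black',s_pencil='black',s_roof='black',s_clamp='black')
for n in seeds:
    d=grab(n); M=masks(d["img"]); vis=d["img"].copy()
    for k,s in seeds[n].items():
        m=pick(M[col[k]],s)
        if m is None: print(n,k,None); continue
        r,P=rect(d,m,zs[k]); print(n,k,r,m.sum())
        vis[m]=vis[m]//2+np.array([0,127,0],np.uint8)
    cv2.imwrite(f"pics/{n}_m0.png",vis)
E
python3 m0.py
```

```text
scene blue_board [4.742e+02 3.726e+02 1.906e+02 2.281e+02 1.000e-01] 7705
scene yellow_board [ 488.7 -319.5  197.3  227.9    6.8] 1996
scene roof [432.7 117.1  69.2 115.3 172.9] 1029
scene small [439.5  -0.8  51.5  62.4 178.1] 337
scene perch [436.7 -92.9  34.2 121.    6.5] 380
scene pencil [642.5 -86.8  10.9 171.1  95.8] 148
scene clamp [670.1 109.   30.1 166.8  89.7] 291
scene s_small [421.3 368.5  47.7  60.1  89.8] 600
scene s_pencil [531.7 375.5   9.3 118.7  90.6] 173
scene s_roof None
scene s_clamp None
side blue_board [533.6 354.7 109.5 188.1  89. ] 585
side yellow_board [ 489.9 -336.6  191.4  227.8    6.7] 5185
side roof [434.4 101.6  68.2 115.9 174. ] 475
side small [441.7 -17.2  50.8  62.5 179.8] 245
side perch [ 438.4 -114.9   30.6  119.4    7.1] 349
side pencil [ 643.3 -102.2    9.8  171.7   96.2] 160
side clamp [635.2  99.4  24.8 169.  105.2] 153
side s_small None
side s_pencil [529.3 324.4   7.8  80.4  89.9] 27
side s_roof [ 434.9 -339.3   62.4  115.3   96. ] 1206
side s_clamp [ 540.7 -327.5   77.5  159.9   94.1] 1008
```

Run:
```python
from h import *
ds={n:grab(n) for n in("scene","side")}
for n,d in ds.items():
    for nm,p in dict(tcp=[.133,-.534,.231],base=[0,0,0]).items(): print(n,nm,proj(d,p).round(1))
def tri(pa,pb):
    A=[];
    for d,p in((ds["scene"],pa),(ds["side"],pb)):
        q=cast(d,[p],0)[0]; e=np.asarray(d["eye"]); r=(q-e)/np.linalg.norm(q-e); A.append((e,r))
    (e1,r1),(e2,r2)=A
    t=np.linalg.lstsq(np.c_[r1,-r2],e2-e1,rcond=None)[0]
    x,y=e1+t[0]*r1,e2+t[1]*r2; return ((x+y)/2).round(4),np.linalg.norm(x-y).round(4)
# pencil ends, from mask extremes
e={}
for n,s in(("scene",(281,211)),("side",(281,245))):
    m=pick(masks(ds[n]["img"])["red"],s); ys,xs=np.nonzero(m)
    e[n]=[(xs[ys==ys.min()].mean(),ys.min()),(xs[ys==ys.max()].mean(),ys.max())]
print(e); print(tri(e["scene"][0],e["side"][1]),tri(e["scene"][1],e["side"][0]))
for n,b in(("scene",(310,150,420,220)),("side",(140,270,270,365))):
    im=ds[n]["img"][b[1]:b[3],b[0]:b[2]]; cv2.imwrite(f"pics/y_{n}.png",cv2.resize(im,None,fx=5,fy=5,interpolation=cv2.INTER_CUBIC))
im=ds["scene"]["img"][0:150,440:560]; cv2.imwrite("pics/grip.png",cv2.resize(im,None,fx=4,fy=4))
```

```text
scene tcp [[516.2 113.6]]
scene base [[522.4 310.9]]
side tcp [[-73.1 326.6]]
side base [[ 66.8 209.1]]
{'scene': [(np.float64(291.5), np.int64(194)), (np.float64(269.5), np.int64(228))], 'side': [(np.float64(279.0), np.int64(222)), (np.float64(282.5), np.int64(267))]}
(array([ 0.6546, -0.1806,  0.0013]), np.float64(0.004)) (array([ 0.6347, -0.0101,  0.0023]), np.float64(0.0018))
```

View pics/grip.png

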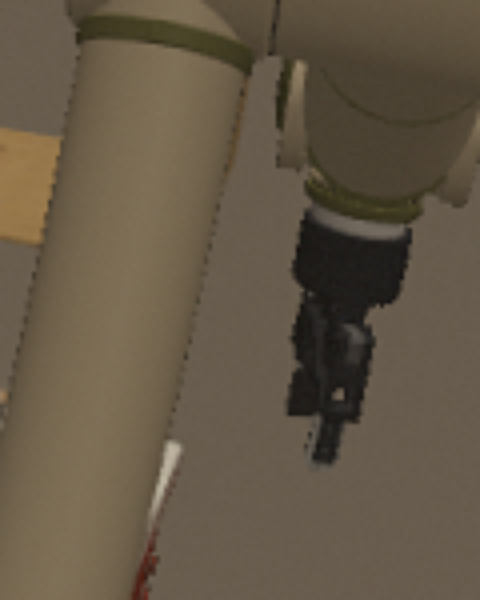

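View pics/scene_m0.png

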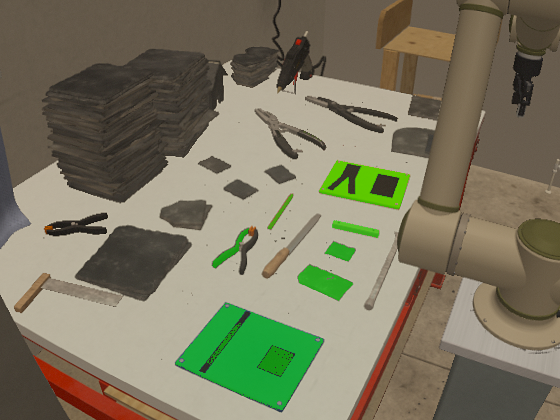

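View pics/side_m0.png

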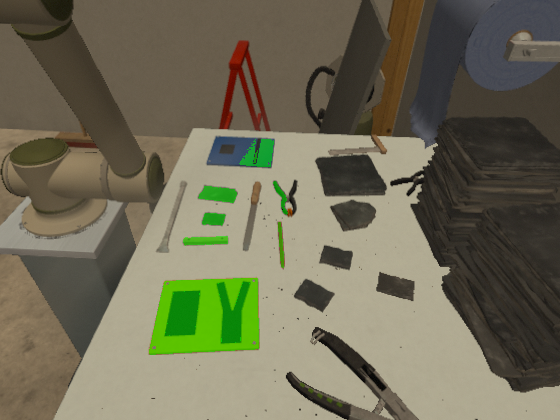

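```bash
cat > plan.py <<'E'
import sys,numpy as np
from rig import readout
# usage: plan.py x y z yaw(deg of tool x in world)
s=readout.observe(); R=np.asarray(s["tool_rot"]); p=np.asarray(s["position"])
x,y,z,yaw=map(float,sys.argv[1:5]); t=np.radians(yaw)
cur=np.degrees(np.arctan2(R[1,0],R[0,0]))
turn=(yaw-cur+90)%180-90 if len(sys.argv)<6 else (yaw-cur+180)%360-180
T=np.radians(cur+turn)
RT=np.array([[np.cos(T),np.sin(T),0],[np.sin(T),-np.cos(T),0],[0,0,-1]])
from scipy.spatial.transform import Rotation as Ro
rv=np.degrees(Ro.from_matrix(R.T@RT).as_rotvec())
D=np.array([x,y,z])-p
print("t",round(float(s["time_s"]),2),"p",p.round(4),"yaw",cur.round(2),"q6",round(float(s["q"][5]),1),"F",np.round(s["ft_force"],1),"w",round(float(s["grip_width"]),4))
print("turn units",(rv/120).round(4),"rows",abs(rv[2]/7.16).round(1)," shift units: now-axes",(R.T@D/.02).round(2)," after-turn axes",(RT.T@D/.02).round(2))
E
python3 plan.py .5 0 .35 0
```

```text
t 0.35 p [ 0.1328 -0.5337  0.2312] yaw 13.97 q6 -12.3 F [ 0.3 -0.4 -1. ] w 0.0853
turn units [-0.0002 -0.      0.1164] rows 2.0  shift units: now-axes [ 24.26 -21.46  -5.93]  after-turn axes [ 18.36 -26.68  -5.94]
```

Request:
move_arm(motion=[[[0, 0, -1], [0, 0, 0.058], 1], [[0, 0, -1], [0, 0, 0.058], 1], [[0.5, -1, -0.3], [0, 0, 0], 1], [[0.6, -1, -0.3], [0, 0, 0], 1], [[0.7, -1, -0.3], [0, 0, 0], 1], [[0.7, -1, -0.3], [0, 0, 0], 1], [[0.7, -1, -0.3], [0, 0, 0], 1], [[0.7, -1, -0.3], [0, 0, 0], 1], [[0.7, -1, -0.3], [0, 0, 0], 1], [[0.7, -1, -0.3], [0, 0, 0], 1], [[0.7, -1, -0.3], [0, 0, 0], 1], [[0.7, -1, -0.3], [0, 0, 0], 1]])

```text
time_s: 1.35
position: [0.2715, -0.3289, 0.3337]
tool_rot: [[1.0, -0.019, -0.0], [-0.019, -1.0, 0.005], [-0.0, -0.005, -1.0]]
ft_force: [0.7, -0.9, -0.2]
grip_width: 0.0851
```

```bash
python3 plan.py .5 0 .35 0
```

```text
t 1.35 p [ 0.2715 -0.3289  0.3337] yaw -1.08 q6 24.6 F [ 0.7 -0.9 -0.2] w 0.0851
turn units [-0.0024  0.0001 -0.009 ] rows 0.2  shift units: now-axes [ 11.11 -16.66  -0.74]  after-turn axes [ 11.43 -16.45  -0.81]
```

Request:
move_arm(motion=[[[0.7, -1, -0.1], [0, 0, -0.009], 1], [[0.7, -1, -0.1], [0, 0, 0], 1], [[0.7, -1, -0.1], [0, 0, 0], 1], [[0.7, -1, -0.1], [0, 0, 0], 1], [[0.7, -1, -0.1], [0, 0, 0], 1], [[0.7, -1, -0.1], [0, 0, 0], 1], [[0.7, -1, -0.1], [0, 0, 0], 1], [[0.7, -1, -0.1], [0, 0, 0], 1], [[0.7, -1, 0], [0, 0, 0], 1], [[0.7, -1, 0], [0, 0, 0], 1], [[0.7, -1, 0], [0, 0, 0], 1], [[0.7, -1, 0], [0, 0, 0], 1]])

```text
time_s: 2.35
position: [0.4458, -0.075, 0.3541]
tool_rot: [[1.0, 0.0, 0.004], [0.0, -1.0, 0.001], [0.004, -0.001, -1.0]]
ft_force: [0.2, -0.9, 0.4]
grip_width: 0.0855
```

Request:
move_arm(motion=[[[0.7, -1, 0], [0, 0, 0], 1], [[0.7, -1, 0], [0, 0, 0], 1], [[0.5, -1, 0], [0, 0, 0], 1], [[0.5, -1, 0], [0, 0, 0], 1], [[0, 0, 0], [0, 0, 0], 1], [[0, 0, 0], [0, 0, 0], 1]])

```text
time_s: 2.85
position: [0.497, 0.0133, 0.3538]
tool_rot: [[1.0, 0.006, 0.003], [0.006, -1.0, 0.001], [0.003, -0.001, -1.0]]
ft_force: [-0.4, -0.6, 0.5]
grip_width: 0.0855
```

```bash
python3 plan.py .5 0 .35 0
python3 - <<'E'
from h import *
d=grab("wrist"); cv2.imwrite("pics/w1.png",d["img"]); np.savez("w1.npz",**d)
E
```

```text
t 2.85 p [0.497  0.0133 0.3538] yaw 0.32 q6 77.5 F [-0.4 -0.6  0.5] w 0.0855
turn units [-0.0006 -0.0017  0.0027] rows 0.0  shift units: now-axes [0.14 0.67 0.19]  after-turn axes [0.15 0.67 0.19]
```

View pics/w1.png

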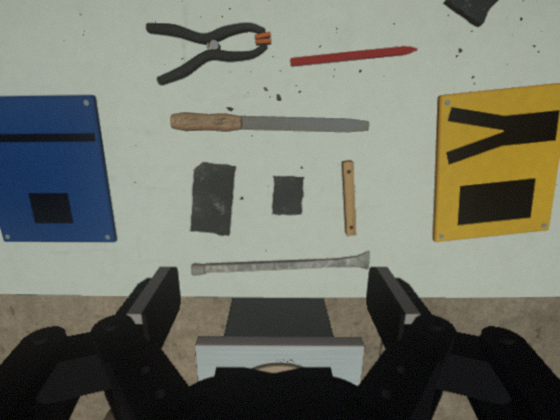

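The wrist view shows everything clearly: the clamp at (210,50) with its jaws to the right (−y), pencil (350,55), file (270,123), roof slate (212,198), small slate (288,195), perch (349,197), and both boards.

```bash
cat > m1.py <<'E'
from h import *
import sys
d=dict(np.load(sys.argv[1])); M=masks(d["img"])
L=[('blue_board','blue',(60,200),.012),('yellow_board','yellow',(500,160),.012),('roof','dark',(212,198),.008),('small','dark',(288,195),.008),('perch','wood',(349,190),.016),('pencil','red',(340,56),.008),('clamp','clamp',(220,50),.011),('s_small','black',(50,208),.012),('s_pencil','black',(50,138),.012),('s_roof','black',(495,202),.012),('s_clamp','black',(510,127),.012)]
vis=d["img"].copy()
for k,c,s,z in L:
    m=pick(M[c],s)
    if m is None: print(k,None); continue
    print(k,rect(d,m,z)[0],m.sum()); vis[m]=vis[m]//2+np.array([0,127,0],np.uint8)
    if k=='clamp':
        P=rect(d,m,z)[1]; print(P.min(0),P.max(0))
cv2.imwrite("pics/w_m.png",vis)
E
python3 m1.py w1.npz
```

```text
blue_board None
yellow_board [ 490.9 -328.   189.5  225.5    6.6] 11705
roof [434.9 110.2  63.7 116.3 173.2] 2749
small [442.2  -7.9  46.6  62.  178.9] 1114
perch [ 439.1 -103.1   15.8  119.5    6.9] 746
pencil [644.1 -95.6   9.  172.3  96. ] 813
clamp [637.2 102.6  26.4 160.  105.2] 1109
[0.60494113 0.02496149] [0.65678727 0.17850757]
s_small [421.  367.8  48.4  61.7  90.2] 1092
s_pencil [530.7 353.1  10.3 144.5  89.8] 677
s_roof [ 435.6 -336.9   61.4  114.8   96.5] 2639
s_clamp [ 545.5 -324.8   77.6  161.3   97.5] 2731
```

View pics/w_m.png

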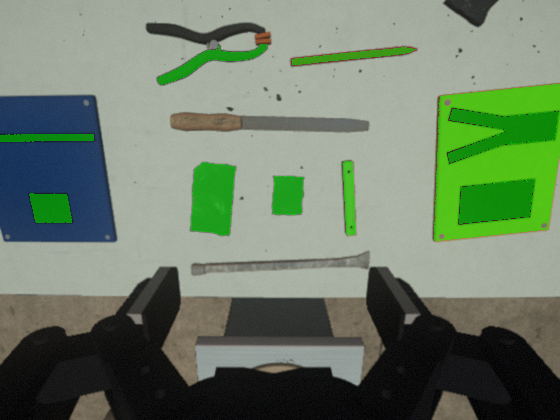

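```bash
python3 plan.py .442 -.008 .12 -1.1
```

```text
t 2.9 p [0.4969 0.0131 0.3538] yaw 0.29 q6 77.5 F [-0.1  0.2  0.6] w 0.0856
turn units [-0.0007 -0.0017  0.0116] rows 0.2  shift units: now-axes [-2.79  1.06 11.68]  after-turn axes [-2.73  1.11 11.69]
```

Request:
move_arm(motion=[[[-0.3, 0.1, 1], [0, -0.002, 0.0116], 0.46], [[-0.3, 0.1, 1], [0, 0, 0], 0.46], [[-0.3, 0.1, 1], [0, 0, 0], 0.46], [[-0.3, 0.1, 1], [0, 0, 0], 0.46], [[-0.3, 0.1, 1], [0, 0, 0], 0.46], [[-0.3, 0.1, 1], [0, 0, 0], 0.46], [[-0.3, 0.1, 1], [0, 0, 0], 0.46], [[-0.3, 0.1, 1], [0, 0, 0], 0.46], [[-0.2, 0.1, 1], [0, 0, 0], 0.46], [[-0.2, 0.1, 1], [0, 0, 0], 0.46], [[-0.1, 0, 0.8], [0, 0, 0], 0.46], [[0, 0, 0], [0, 0, 0], 0.46]])

```text
time_s: 3.9
position: [0.4324, -0.0165, 0.1316]
tool_rot: [[0.999, -0.034, 0.007], [-0.034, -0.999, -0.003], [0.007, 0.002, -1.0]]
ft_force: [0.0, 0.4, -0.9]
grip_width: 0.0623
```

```bash
python3 plan.py .442 -.008 .005 -1.1
python3 - <<'E'
from h import *
d=grab("wrist"); cv2.imwrite("pics/w2.png",d["img"]); np.savez("w2.npz",**d)
m=pick(masks(d["img"])["dark"],tuple(int(v) for v in proj(d,[.442,-.008,.008])[0])); print(rect(d,m,.008)[0],m.sum())
E
```

```text
t 3.9 p [ 0.4324 -0.0165  0.1316] yaw -1.97 q6 74.1 F [ 0.   0.4 -0.9] w 0.0623
turn units [ 0.0011 -0.0033 -0.0073] rows 0.1  shift units: now-axes [ 0.42 -0.45  6.33]  after-turn axes [ 0.47 -0.43  6.33]
[441.8  -8.9  47.2  62.  178.4] 3789
```

View pics/w2.png

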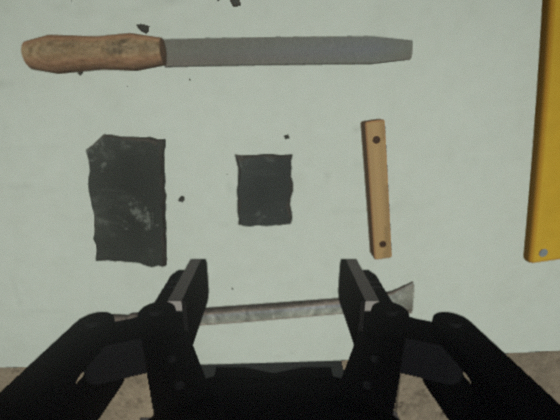

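Request:
move_arm(motion=[[[0.25, -0.2, 1], [0.001, -0.003, -0.005], 0.46], [[0.25, -0.2, 1], [0, 0, 0], 0.46], [[0, 0, 1], [0, 0, 0], 0.46], [[0, 0, 1], [0, 0, 0], 0.46], [[0, 0, 0.9], [0, 0, 0], 0.46], [[0, 0, 0.4], [0, 0, 0], 0.46], [[0, 0, 0], [0, 0, 0], 0.46]])

```text
time_s: 4.53
position: [0.452, -0.0141, 0.0321]
tool_rot: [[0.999, -0.028, 0.021], [-0.028, -1.0, -0.007], [0.021, 0.006, -1.0]]
ft_force: [0.6, 0.2, -0.6]
grip_width: 0.0623
```

```bash
python3 plan.py .442 -.0085 .000 -1.4
```

```text
t 4.53 p [ 0.452  -0.0141  0.0321] yaw -1.58 q6 74.8 F [ 0.6  0.2 -0.6] w 0.0623
turn units [ 0.0031 -0.0101 -0.0015] rows 0.0  shift units: now-axes [-0.54 -0.27  1.59]  after-turn axes [-0.51 -0.27  1.61]
```

Request:
move_arm(motion=[[[-0.2, -0.1, 0.4], [0.003, -0.01, -0.001], 0.46], [[-0.2, -0.1, 0.4], [0, 0, 0], 0.46], [[-0.1, -0.05, 0.4], [0, 0, 0], 0.46], [[0, 0, 0], [0, 0, 0], 0.46]])

```text
time_s: 4.87
position: [0.4445, -0.0099, 0.0102]
tool_rot: [[1.0, -0.026, 0.004], [-0.026, -1.0, -0.001], [0.004, 0.001, -1.0]]
ft_force: [0.1, 0.2, 0.6]
grip_width: 0.0625
```

```bash
python3 plan.py .442 -.0085 .000 -1.4
```

```text
t 4.87 p [ 0.4445 -0.0099  0.0102] yaw -1.49 q6 74.9 F [0.1 0.2 0.6] w 0.0625
turn units [ 0.0006 -0.0019 -0.0008] rows 0.0  shift units: now-axes [-0.13 -0.07  0.51]  after-turn axes [-0.13 -0.07  0.51]
```

Now feel for the bench in small steps.

Request:
move_arm(motion=[[[-0.1, -0.05, 0.25], [0, -0.002, 0], 0.46], [[0, 0, 0.25], [0, 0, 0], 0.46], [[0, 0, 0.15], [0, 0, 0], 0.46], [[0, 0, 0], [0, 0, 0], 0.46]])

```text
time_s: 5.2
position: [0.4435, -0.0091, -0.0028]
tool_rot: [[1.0, -0.026, 0.002], [-0.026, -1.0, -0.002], [0.002, 0.002, -1.0]]
ft_force: [-0.2, 0.4, 0.4]
grip_width: 0.0619
```

```bash
python3 plan.py .442 -.0085 -.003 -1.4
```

```text
t 5.2 p [ 0.4435 -0.0091 -0.0028] yaw -1.48 q6 75.1 F [-0.2  0.4  0.4] w 0.0619
turn units [ 0.0008 -0.0007 -0.0007] rows 0.0  shift units: now-axes [-0.07 -0.03  0.01]  after-turn axes [-0.07 -0.03  0.01]
```

Request:
move_arm(motion=[[[-0.05, 0, -0.05], [0, 0, 0], 0.3], [[0, 0, 0], [0, 0, 0], 0], [[0, 0, 0], [0, 0, 0], -0.3], [[0, 0, 0], [0, 0, 0], -0.3], [[0, 0, 0], [0, 0, 0], -0.3]], squeeze=35)

```text
time_s: 5.62
position: [0.4426, -0.0091, -0.0009]
tool_rot: [[1.0, -0.026, 0.002], [-0.026, -1.0, -0.002], [0.002, 0.002, -1.0]]
ft_force: [0.1, -0.1, -0.7]
grip_width: 0.0482
```

Request:
move_arm(motion=[[[0, 0, -0.5], [0, 0, 0], -0.3], [[0, 0, -1], [0, 0, 0], -0.3], [[0, 0, -1], [0, 0, -0.0585], -0.3], [[0, 0, -1], [0, 0, -0.0585], -0.3], [[0, 0, -1], [0, 0, -0.0585], -0.3], [[0, 0, -1], [0, 0, -0.0585], -0.3], [[0, 0, -0.5], [0, 0, -0.0585], -0.3], [[0, 0, 0], [0, 0, -0.0585], -0.3], [[0, 0, 0], [0, 0, -0.0585], -0.3], [[0, 0, 0], [0, 0, -0.0585], -0.3], [[0, 0, 0], [0, 0, -0.0585], -0.3], [[0, 0, 0], [0, 0, -0.0585], -0.3]])

```text
time_s: 6.62
position: [0.4414, -0.0087, 0.1256]
tool_rot: [[0.34, 0.941, 0.001], [0.941, -0.34, -0.002], [-0.001, 0.002, -1.0]]
ft_force: [-0.4, -0.2, -0.7]
grip_width: 0.048
```

```bash
python3 plan.py .421 .368 .10 90 x
```

```text
t 6.62 p [ 0.4414 -0.0087  0.1256] yaw 70.15 q6 3.4 F [-0.4 -0.2 -0.7] w 0.048
turn units [ 0.0008  0.0007 -0.1654] rows 2.8  shift units: now-axes [17.37 -7.36  1.25]  after-turn axes [18.84 -1.02  1.28]
```

Request:
move_arm(motion=[[[0, 0, 0], [0, 0, -0.055], -0.3], [[0, 0, 0], [0, 0, -0.055], -0.3], [[0, 0, 0], [0, 0, -0.055], -0.3], [[1, -0.05, -0.1], [0, 0, 0], -0.3], [[1, -0.05, -0.1], [0, 0, 0], -0.3], [[1, -0.05, -0.1], [0, 0, 0], -0.3], [[1, -0.05, -0.1], [0, 0, 0], -0.3], [[1, -0.05, -0.1], [0, 0, 0], -0.3], [[1, -0.05, -0.1], [0, 0, 0], -0.3], [[1, -0.05, -0.1], [0, 0, 0], -0.3], [[1, -0.05, -0.1], [0, 0, 0], -0.3], [[1, -0.05, -0.1], [0, 0, 0], -0.3]])

```text
time_s: 7.62
position: [0.4264, 0.1757, 0.1431]
tool_rot: [[-0.02, 1.0, -0.001], [1.0, 0.02, -0.002], [-0.002, -0.001, -1.0]]
ft_force: [0.1, 0.5, -0.6]
grip_width: 0.0482
```

Request:
move_arm(motion=[[[1, -0.05, -0.1], [0, 0, 0], -0.3], [[1, -0.05, -0.1], [0, 0, 0], -0.3], [[1, -0.05, 0], [0, 0, 0], -0.3], [[1, -0.05, 0], [0, 0, 0], -0.3], [[0.5, 0, 0], [0, 0, 0], -0.3], [[0, 0, 0], [0, 0, 0], -0.3]])

```text
time_s: 8.12
position: [0.4185, 0.2728, 0.1471]
tool_rot: [[-0.023, 1.0, -0.002], [1.0, 0.023, -0.002], [-0.002, -0.002, -1.0]]
ft_force: [0.5, 0.3, -1.1]
grip_width: 0.0483
```

```bash
python3 plan.py .421 .368 .10 90 x;python3 - <<'E'
from h import *
d=grab("wrist"); cv2.imwrite("pics/w3.png",d["img"]); np.savez("w3.npz",**d)
for k,P in dict(ss=[.421,.368,.012],sp=[.531,.368,.012]).items(): print(k,proj(d,P))
E
```

```text
t 8.12 p [0.4185 0.2728 0.1471] yaw 91.33 q6 18.2 F [ 0.5  0.3 -1.1] w 0.0483
turn units [-0.0009  0.0009  0.0111] rows 0.2  shift units: now-axes [4.76 0.24 2.35]  after-turn axes [4.76 0.12 2.35]
ss [[279.35650305  83.37903452]]
sp [[414.95710928  87.35587564]]
```

View pics/w3.png

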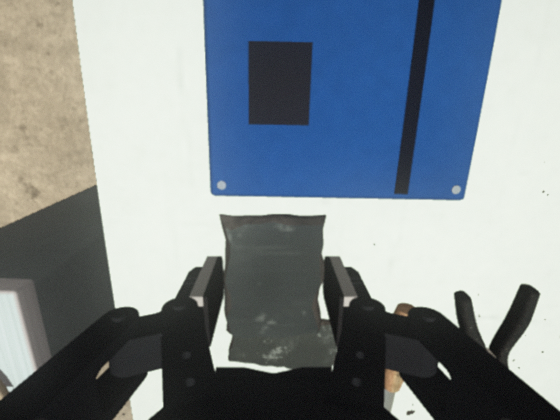

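Run:
```python
from h import *
d=dict(np.load("w3.npz")); M=masks(d["img"])
m=pick(M["black"],(280,85)); print("slot",rect(d,m,.012)[0])
m=pick(M["black"],(410,100)); print("pencil slot",rect(d,m,.012)[0])
m=pick(M["blue"],(350,100)); r,P=rect(d,m,.012); print("board",r)
b=P[(P[:,1]<.29)]; print("near edge y", np.percentile(b[:,1],[5,50]))
px=[(220,215),(326,215),(232,332)]
print("slate corners",cast(d,px,.156).round(4))
```

```text
Traceback (most recent call last):
  File "h.py", line 19, in rect
    c=max(cv2.findContours(m.astype(np.uint8),cv2.RETR_EXTERNAL,cv2.CHAIN_APPROX_NONE)[0],key=cv2.contourArea)
                           ^^^^^^^^
AttributeError: 'NoneType' object has no attribute 'astype'
```

```bash
sed -i 's/black=(V<45)/black=(V<62)\&(S<110)/' h.py
python3 - <<'E'
from h import *
d=dict(np.load("w3.npz")); M=masks(d["img"])
print(d["img"][85,280],d["img"][100,410],d["img"][100,350])
m=pick(M["black"],(280,85)); print("slot",rect(d,m,.012)[0])
m=pick(M["black"],(410,100)); print("pencil slot",rect(d,m,.012)[0])
m=pick(M["blue"],(350,100)); r,P=rect(d,m,.012); print("board",r)
px=[(220,215),(326,215),(232,332)]
print("slate corners",cast(d,px,.156).round(4))
E
```

```text
[54 47 44] [46 34 30] [155  91  43]
slot [420.7 367.6  48.3  61.4  90.1]
pencil slot [531.1 355.6  10.7 150.6  90.4]
board [4.755e+02 3.537e+02 1.575e+02 2.257e+02 4.000e-01]
slate corners [[0.3944 0.3046 0.156 ]
 [0.4406 0.3056 0.156 ]
 [0.3986 0.2434 0.156 ]]
```

Request:
move_arm(motion=[[[0.9, 0, 0.3], [0, 0, 0.0105], -0.3], [[1, 0, 0.3], [0, 0, 0], -0.3], [[1, 0, 0.3], [0, 0, 0], -0.3], [[1, 0, 0.3], [0, 0, 0], -0.3], [[0.8, 0, 0.5], [0, 0, 0], -0.3], [[0.1, 0, 0.6], [0, 0, 0], -0.3], [[0, 0, 0.5], [0, 0, 0], -0.3], [[0, 0, 0], [0, 0, 0], -0.3]])

```text
time_s: 8.83
position: [0.4211, 0.3631, 0.0882]
tool_rot: [[0.008, 1.0, -0.002], [1.0, -0.008, -0.005], [-0.005, -0.002, -1.0]]
ft_force: [-0.5, 0.1, -0.3]
grip_width: 0.0485
```

```bash
python3 plan.py .4207 .3676 .0125 90.2 x
```

```text
t 8.83 p [0.4211 0.3631 0.0882] yaw 89.55 q6 29.2 F [-0.5  0.1 -0.3] w 0.0485
turn units [-0.001   0.0025 -0.0054] rows 0.1  shift units: now-axes [ 0.24 -0.01  3.78]  after-turn axes [ 0.22 -0.02  3.78]
```

Request:
move_arm(motion=[[[0.2, 0, 1], [-0.001, 0.0025, -0.005], -0.3], [[0, 0, 1], [0, 0, 0], -0.3], [[0, 0, 0.9], [0, 0, 0], -0.3], [[0, 0, 0.4], [0, 0, 0], -0.3], [[0, 0, 0], [0, 0, 0], -0.3], [[0, 0, 0], [0, 0, 0], -0.3]])

```text
time_s: 9.33
position: [0.4243, 0.3621, 0.0226]
tool_rot: [[0.003, 1.0, 0.003], [1.0, -0.003, 0.0], [0.0, 0.003, -1.0]]
ft_force: [0.6, 0.1, 1.0]
grip_width: 0.0484
```

```bash
python3 plan.py .4207 .3676 .0115 90.2 x
```

```text
t 9.33 p [0.4243 0.3621 0.0226] yaw 89.84 q6 28.5 F [0.6 0.1 1. ] w 0.0484
turn units [ 0.0012 -0.0002 -0.003 ] rows 0.1  shift units: now-axes [ 0.28 -0.18  0.55]  after-turn axes [ 0.28 -0.18  0.55]
```

Request:
move_arm(motion=[[[0.3, -0.18, 0.1], [0.001, 0, -0.003], -0.3], [[0, 0, 0.1], [0, 0, 0], -0.3], [[0, 0, 0.1], [0, 0, 0], -0.3]])

```text
time_s: 9.58
position: [0.4221, 0.3687, 0.0192]
tool_rot: [[-0.003, 1.0, 0.005], [1.0, 0.003, 0.003], [0.003, 0.005, -1.0]]
ft_force: [0.4, 0.5, -0.4]
grip_width: 0.0481
```

```bash
python3 plan.py .4207 .3676 .0115 90.2 x
```

```text
t 9.58 p [0.4221 0.3687 0.0192] yaw 90.18 q6 28.9 F [ 0.4  0.5 -0.4] w 0.0481
turn units [ 0.0022 -0.0012 -0.0002] rows 0.0  shift units: now-axes [-0.05 -0.07  0.39]  after-turn axes [-0.05 -0.07  0.39]
```

Request:
move_arm(motion=[[[-0.05, -0.07, 0.15], [0.002, -0.001, 0], -0.3], [[0, 0, 0.15], [0, 0, 0], -0.3], [[0, 0, 0.05], [0, 0, 0], -0.3], [[0, 0, 0], [0, 0, 0], -0.3]])

```text
time_s: 9.92
position: [0.4206, 0.3681, 0.0124]
tool_rot: [[-0.004, 1.0, 0.001], [1.0, 0.004, 0.001], [0.001, 0.001, -1.0]]
ft_force: [0.0, 0.5, -0.0]
grip_width: 0.0484
```

```bash
python3 plan.py .4207 .3676 .0115 90.2 x
```

```text
t 9.92 p [0.4206 0.3681 0.0124] yaw 90.23 q6 28.8 F [ 0.   0.5 -0. ] w 0.0484
turn units [ 0.0007 -0.0005  0.0002] rows 0.0  shift units: now-axes [-0.03  0.    0.05]  after-turn axes [-0.03  0.    0.05]
```

Request:
move_arm(motion=[[[0, 0, 0.06], [0, 0, 0], -0.3], [[0, 0, 0], [0, 0, 0], -0.3], [[0, 0, 0], [0, 0, 0], 0.5], [[0, 0, 0], [0, 0, 0], 0.5], [[0, 0, 0], [0, 0, 0], 0.5], [[0, 0, -0.5], [0, 0, 0], 0.5], [[0, 0, -1], [0, 0, 0], 0.5], [[0, 0, -1], [0, 0, 0], 0.5], [[0, 0, -1], [0, 0, 0], 0.5], [[-1, 0, -1], [0, 0, 0], 0.5], [[-1, 0, -1], [0, 0, 0], 0.5], [[-1, 0, -1], [0, 0, 0], 0.5]])

```text
time_s: 10.92
position: [0.4192, 0.3081, 0.1472]
tool_rot: [[-0.008, 1.0, -0.002], [1.0, 0.008, -0.001], [-0.001, -0.002, -1.0]]
ft_force: [0.3, -0.2, 0.5]
grip_width: 0.064
```

```bash
cat > look.py <<'E'
from h import *
import sys
d=grab("wrist"); n=sys.argv[1]; cv2.imwrite(f"pics/{n}.png",d["img"]); np.savez(f"{n}.npz",**d)
for a in sys.argv[2:]:   # name:color:x,y,z
    k,c,xyz=a.split(":"); P=[float(v) for v in xyz.split(",")]
    s=proj(d,P)[0]; m=pick(masks(d["img"])[c],(int(s[0]),int(s[1])))
    print(k,s.round(),None if m is None else rect(d,m,P[2])[0])
E
python3 plan.py .644 -.096 .15 96; python3 look.py w4 small:dark:.421,.368,.02 ps:black:.531,.36,.012
```

```text
t 10.92 p [0.4192 0.3081 0.1472] yaw 90.46 q6 22.8 F [ 0.3 -0.2  0.5] w 0.064
turn units [-0.0012  0.0002 -0.0461] rows 0.8  shift units: now-axes [-20.29  11.08  -0.15]  after-turn axes [-21.27   9.07  -0.14]
small [276. 129.] [420.5 367.8  47.7  60.5  90.1]
ps [406. 140.] [530.9 368.1  10.9 176.7  90.2]
```

View pics/w4.png

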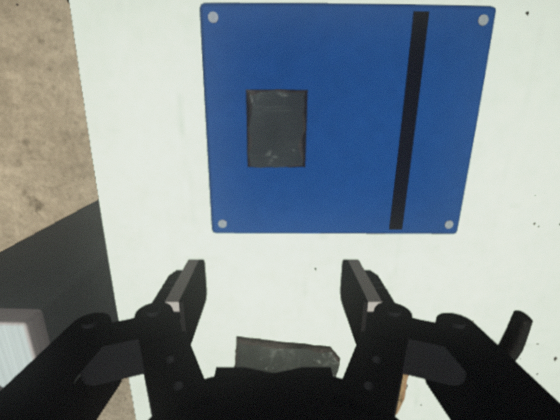

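Request:
move_arm(motion=[[[-0.5, 0, 0], [0, 0, -0.046], -0.4], [[-1, 0.38, 0], [0, 0, 0], -0.4], [[-1, 0.38, 0], [0, 0, 0], -0.4], [[-1, 0.38, 0], [0, 0, 0], -0.4], [[-1, 0.38, 0], [0, 0, 0], -0.4], [[-1, 0.38, 0], [0, 0, 0], -0.4], [[-1, 0.38, 0], [0, 0, 0], -0.4], [[-1, 0.38, 0], [0, 0, 0], -0.4], [[-1, 0.38, 0], [0, 0, 0], -0.4], [[-1, 0.38, 0], [0, 0, 0], -0.4], [[-1, 0.38, 0], [0, 0, 0], -0.4], [[-1, 0.38, 0], [0, 0, 0], -0.4]])

```text
time_s: 11.97
position: [0.5308, 0.0785, 0.1647]
tool_rot: [[-0.111, 0.994, 0.019], [0.994, 0.11, 0.005], [0.003, 0.02, -1.0]]
ft_force: [0.3, -0.2, 0.2]
grip_width: 0.0257
```

Request:
move_arm(motion=[[[-1, 0.38, 0], [0, 0, 0], -0.4], [[-1, 0.38, 0], [0, 0, 0], -0.4], [[-1, 0.38, 0], [0, 0, 0], -0.4], [[-1, 0.38, 0], [0, 0, 0], -0.4], [[-1, 0.38, 0], [0, 0, 0], -0.4], [[-1, 0.38, 0], [0, 0, 0], -0.4], [[-1, 0.38, 0], [0, 0, 0], -0.4], [[-1, 0.38, 0], [0, 0, 0], -0.4], [[-1, 0.38, 0], [0, 0, 0], -0.4], [[-1, 0.38, 0], [0, 0, 0], -0.4], [[-1, 0.38, 0], [0, 0, 0], -0.4], [[-1, 0.38, 0], [0, 0, 0], -0.4]])

```text
time_s: 12.97
position: [0.6521, -0.1614, 0.1758]
tool_rot: [[-0.109, 0.994, 0.027], [0.994, 0.109, 0.003], [0.0, 0.027, -1.0]]
ft_force: [-0.1, 0.5, -0.5]
grip_width: 0.0258
```

```bash
python3 plan.py .644 -.166 .15 96
```

```text
t 12.97 p [ 0.6521 -0.1614  0.1758] yaw 96.28 q6 -30.6 F [-0.1  0.5 -0.5] w 0.0258
turn units [ 0.0129 -0.0003  0.0023] rows 0.0  shift units: now-axes [-0.19 -0.46  1.28]  after-turn axes [-0.19 -0.43  1.29]
```

Request:
move_arm(motion=[[[-0.1, -0.3, 0.5], [0.013, 0, 0.002], -0.4], [[0, 0, 0.3], [0, 0, 0], -0.4], [[0, 0, 0], [0, 0, 0], -0.4]])

```text
time_s: 13.22
position: [0.647, -0.1676, 0.1594]
tool_rot: [[-0.101, 0.995, -0.0], [0.995, 0.101, -0.001], [-0.001, -0.0, -1.0]]
ft_force: [-0.7, 0.6, -0.1]
grip_width: 0.0257
```

```bash
python3 look.py w5 pencil:red:.644,-.09,.008;  python3 plan.py .644 -.096 .03 96
```

```text
pencil [279. 106.] [644.2 -96.1   9.3 172.9  95.8]
t 13.27 p [ 0.647  -0.1673  0.1598] yaw 95.81 q6 -30.4 F [-0.6  0.6 -0.8] w 0.0257
turn units [-0.0002  0.0004 -0.0015] rows 0.0  shift units: now-axes [3.56 0.21 6.49]  after-turn axes [3.56 0.22 6.49]
```

View pics/w5.png

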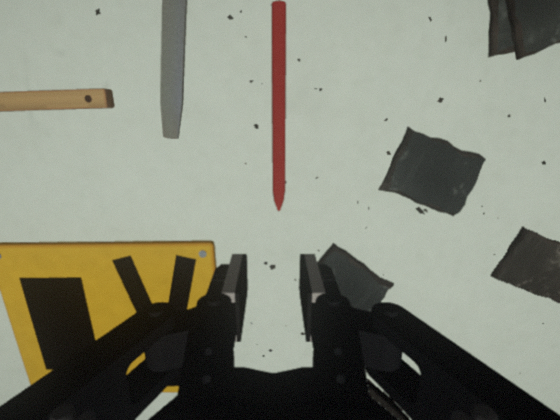

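Run:
```python
from h import *
d=dict(np.load("w5.npz")); im=d["img"].astype(int)
m=(im[...,2]-im[...,1]>25); m=pick(m,(279,106)); print(rect(d,m,.008)[0]); P=rect(d,m,.008)[1]; print(P[:,1].min(),P[:,1].max())
d=dict(np.load("w1.npz")); im=d["img"].astype(int)
m=(im[...,2]-im[...,1]>25); m=pick(m,(340,56)); print(rect(d,m,.008)[0])
```

```text
[644.3 -96.7  11.1 175.6  95.9]
-0.18406623718561005 -0.009029605708027938
[644.2 -96.   11.3 174.2  96. ]
```

Request:
move_arm(motion=[[[0.9, 0.1, 0.9], [0, 0, 0], -0.4], [[0.9, 0.1, 0.9], [0, 0, 0], -0.4], [[0.9, 0, 0.9], [0, 0, 0], -0.4], [[0.8, 0, 0.9], [0, 0, 0], -0.4], [[0, 0, 0.9], [0, 0, 0], -0.4], [[0, 0, 0.9], [0, 0, 0], -0.4], [[0, 0, 0.4], [0, 0, 0], -0.4], [[0, 0, 0], [0, 0, 0], -0.4]])

```text
time_s: 13.93
position: [0.6429, -0.0863, 0.0449]
tool_rot: [[-0.108, 0.994, 0.007], [0.994, 0.108, -0.002], [-0.003, 0.007, -1.0]]
ft_force: [-0.5, 0.6, -0.4]
grip_width: 0.0252
```

```bash
python3 plan.py .6443 -.097 .003 95.9
```

```text
t 13.93 p [ 0.6429 -0.0863  0.0449] yaw 96.23 q6 -24.3 F [-0.5  0.6 -0.4] w 0.0252
turn units [0.0033 0.0012 0.0027] rows 0.0  shift units: now-axes [-0.53 -0.    2.1 ]  after-turn axes [-0.54  0.02  2.1 ]
```

Request:
move_arm(motion=[[[-0.3, 0, 0.5], [0.003, 0.001, 0.003], -0.4], [[-0.2, 0, 0.5], [0, 0, 0], -0.4], [[0, 0, 0.4], [0, 0, 0], -0.4], [[0, 0, 0.3], [0, 0, 0], -0.4], [[0, 0, 0], [0, 0, 0], -0.4]])

```text
time_s: 14.35
position: [0.6455, -0.0978, 0.0112]
tool_rot: [[-0.101, 0.995, 0.005], [0.995, 0.101, -0.002], [-0.002, 0.005, -1.0]]
ft_force: [-0.3, 0.0, -0.1]
grip_width: 0.0256
```

```bash
python3 plan.py .6443 -.097 .003 95.9
```

```text
t 14.35 p [ 0.6455 -0.0978  0.0112] yaw 95.81 q6 -24.8 F [-0.3  0.  -0.1] w 0.0256
turn units [ 0.0022  0.0011 -0.0007] rows 0.0  shift units: now-axes [ 0.05 -0.06  0.41]  after-turn axes [ 0.05 -0.05  0.41]
```

Request:
move_arm(motion=[[[0.05, -0.05, 0.2], [0.002, 0.001, 0], -0.4], [[0, 0, 0.15], [0, 0, 0], -0.4], [[0, 0, 0], [0, 0, 0], -0.4], [[0, 0, 0], [0, 0, 0], -0.9], [[0, 0, 0], [0, 0, 0], -0.9], [[0, 0, 0], [0, 0, 0], -0.9]], squeeze=30)

```text
time_s: 14.85
position: [0.6449, -0.0973, 0.0043]
tool_rot: [[-0.101, 0.995, 0.002], [0.995, 0.101, -0.0], [-0.001, 0.002, -1.0]]
ft_force: [-1.2, -0.1, 0.7]
grip_width: 0.0102
```

Request:
move_arm(motion=[[[0, 0, -0.5], [0, 0, 0], -0.9], [[0, 0, -1], [0, 0, 0], -0.9], [[0, 0, -1], [0, 0, 0.047], -0.9], [[0, 0, -1], [0, 0, 0], -0.9], [[0, 0, -1], [0, 0, 0], -0.9], [[1, -0.2, -0.5], [0, 0, 0], -0.9], [[1, -0.25, 0], [0, 0, 0], -0.9], [[1, -0.25, 0], [0, 0, 0], -0.9], [[1, -0.25, 0], [0, 0, 0], -0.9], [[1, -0.25, 0], [0, 0, 0], -0.9], [[1, -0.25, 0], [0, 0, 0], -0.9], [[1, -0.25, 0], [0, 0, 0], -0.9]])

```text
time_s: 15.85
position: [0.6118, 0.0442, 0.1204]
tool_rot: [[0.009, 1.0, 0.014], [1.0, -0.009, -0.004], [-0.003, 0.014, -1.0]]
ft_force: [0.3, -0.7, -0.2]
grip_width: 0.0102
```

```bash
python3 plan.py .531 .368 .1 90.2
```

```text
t 15.85 p [0.6118 0.0442 0.1204] yaw 89.51 q6 -6.3 F [ 0.3 -0.7 -0.2] w 0.0102
turn units [ 0.0065  0.0017 -0.0057] rows 0.1  shift units: now-axes [16.16 -4.19  0.91]  after-turn axes [16.21 -3.98  1.02]
```

Request:
move_arm(motion=[[[1, -0.27, 0], [0.006, 0.002, -0.006], -0.9], [[1, -0.27, 0], [0, 0, 0], -0.9], [[1, -0.27, 0], [0, 0, 0], -0.9], [[1, -0.27, 0], [0, 0, 0], -0.9], [[1, -0.27, 0], [0, 0, 0], -0.9], [[1, -0.27, 0], [0, 0, 0], -0.9], [[1, -0.27, 0], [0, 0, 0], -0.9], [[1, -0.25, 0], [0, 0, 0], -0.9], [[1, -0.25, 0], [0, 0, 0], -0.9], [[1, -0.25, 0], [0, 0, 0], -0.9], [[0.5, -0.1, 0], [0, 0, 0], -0.9], [[0, 0, 0], [0, 0, 0], -0.9]])

```text
time_s: 16.85
position: [0.5519, 0.2682, 0.1331]
tool_rot: [[-0.009, 1.0, 0.014], [1.0, 0.009, 0.003], [0.003, 0.014, -1.0]]
ft_force: [-0.1, 0.3, -0.6]
grip_width: 0.0105
```

```bash
python3 plan.py .531 .368 .1 90.2; python3 look.py w6 ps:black:.531,.36,.012
```

```text
t 16.85 p [0.5519 0.2682 0.1331] yaw 90.52 q6 14.4 F [-0.1  0.3 -0.6] w 0.0105
turn units [ 0.0065 -0.0013  0.0026] rows 0.0  shift units: now-axes [ 5.   -1.02  1.66]  after-turn axes [ 5.   -1.03  1.66]
ps [245.  87.] [530.9 349.6  10.9 139.7  90.4]
```

View pics/w6.png

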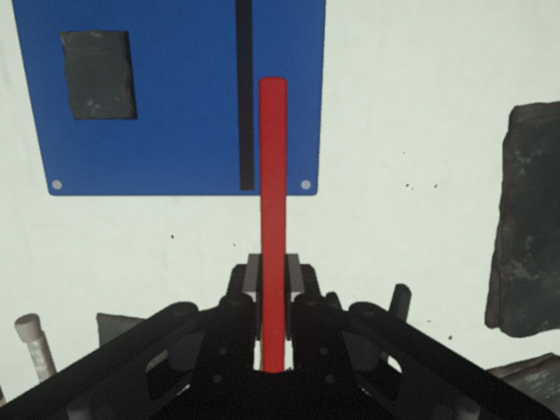

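Run:
```python
from h import *
d=dict(np.load("w6.npz")); print(cast(d,[(272,78),(260,90),(286,90),(262,230),(286,230)],.137).round(4))
```

```text
[[0.5504 0.3567 0.137 ]
 [0.5455 0.3521 0.137 ]
 [0.5561 0.3522 0.137 ]
 [0.5463 0.2915 0.137 ]
 [0.5573 0.2915 0.137 ]]
```

Request:
move_arm(motion=[[[1, -0.2, 0.2], [0.0065, -0.001, 0.004], -0.9], [[1, -0.2, 0.3], [0, 0, 0], -0.9], [[1, -0.2, 0.3], [0, 0, 0], -0.9], [[1, -0.2, 0.4], [0, 0, 0], -0.9], [[0.8, -0.1, 0.6], [0, 0, 0], -0.9], [[0, 0, 0.8], [0, 0, 0], -0.9], [[0, 0, 0.8], [0, 0, 0], -0.9], [[0, 0, 0.5], [0, 0, 0], -0.9], [[0, 0, 0], [0, 0, 0], -0.9]])

```text
time_s: 17.65
position: [0.5405, 0.3573, 0.0555]
tool_rot: [[0.01, 1.0, 0.006], [1.0, -0.01, -0.001], [-0.001, 0.006, -1.0]]
ft_force: [0.1, 0.6, 0.6]
grip_width: 0.0103
```

```bash
python3 plan.py .531 .3685 .017 90.1
```

```text
t 17.65 p [0.5405 0.3573 0.0555] yaw 89.41 q6 23.7 F [0.1 0.6 0.6] w 0.0103
turn units [ 0.0028  0.0003 -0.0057] rows 0.1  shift units: now-axes [ 0.56 -0.49  1.92]  after-turn axes [ 0.56 -0.48  1.93]
```

Request:
move_arm(motion=[[[0.3, -0.25, 0.4], [0.003, 0, -0.006], -0.9], [[0.3, -0.25, 0.4], [0, 0, 0], -0.9], [[0, 0, 0.4], [0, 0, 0], -0.9], [[0, 0, 0.2], [0, 0, 0], -0.9], [[0, 0, 0], [0, 0, 0], -0.9]])

```text
time_s: 18.07
position: [0.5315, 0.3687, 0.027]
tool_rot: [[-0.001, 1.0, 0.001], [1.0, 0.001, 0.0], [0.0, 0.001, -1.0]]
ft_force: [0.3, -0.5, -0.2]
grip_width: 0.01
```

```bash
python3 plan.py .531 .3685 .017 90.1
```

```text
t 18.07 p [0.5315 0.3687 0.027 ] yaw 90.06 q6 24.2 F [ 0.3 -0.5 -0.2] w 0.01
turn units [ 0.0006 -0.0001 -0.0003] rows 0.0  shift units: now-axes [-0.01 -0.03  0.5 ]  after-turn axes [-0.01 -0.03  0.5 ]
```

Request:
move_arm(motion=[[[0, -0.03, 0.2], [0, 0, 0], -0.9], [[0, 0, 0.15], [0, 0, 0], -0.9], [[0, 0, 0.1], [0, 0, 0], -0.9], [[0, 0, 0], [0, 0, 0], -0.9]])

```text
time_s: 18.4
position: [0.5314, 0.3688, 0.0178]
tool_rot: [[-0.001, 1.0, 0.003], [1.0, 0.001, 0.001], [0.001, 0.003, -1.0]]
ft_force: [0.4, 0.1, -1.3]
grip_width: 0.0102
```

Request:
move_arm(motion=[[[-0.01, -0.02, 0.07], [0, 0, 0], -0.9], [[0, 0, 0], [0, 0, 0], -0.9], [[0, 0, 0], [0, 0, 0], -0.4], [[0, 0, 0], [0, 0, 0], -0.4], [[0, 0, -0.3], [0, 0, 0], -0.4], [[0, 0, -1], [0, 0, 0], -0.3], [[0, 0, -1], [0, 0, 0], 0], [[0, 0, -1], [0, 0, 0], 0.3], [[-1, 0, -1], [0, 0, 0], 0.7], [[-1, 0, -1], [0, 0, 0], 0.7], [[-1, 0, -1], [0, 0, 0], 0.7], [[-1, 0, 0], [0, 0, 0], 0.7]])

```text
time_s: 19.4
position: [0.5302, 0.289, 0.1509]
tool_rot: [[-0.006, 1.0, 0.005], [1.0, 0.006, 0.001], [0.001, 0.005, -1.0]]
ft_force: [0.6, -0.2, 0.8]
grip_width: 0.0728
```

```bash
python3 plan.py .400 .110 .15 -6.8; python3 look.py w7 pencil:red:.531,.38,.02 ps:black:.531,.36,.012 small:dark:.421,.368,.02
```

```text
t 19.4 p [0.5302 0.289  0.1509] yaw 90.35 q6 17.0 F [ 0.6 -0.2  0.8] w 0.0728
turn units [ 0.0023  0.0012 -0.6904] rows 11.6  shift units: now-axes [-8.91 -6.57  0.  ]  after-turn axes [ 5.41 -9.66  0.05]
pencil [274.  89.] [531.1 362.7  10.8 160.4  90.5]
ps [274. 115.] None
small [138. 104.] [422.7 367.7  49.1  61.3  89.9]
```

View pics/w7.png

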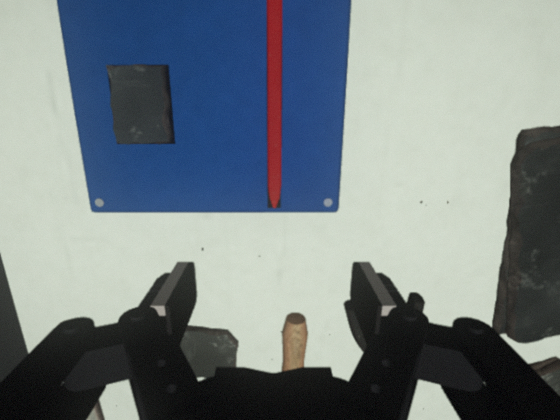

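Request:
move_arm(motion=[[[0, 0, 0], [0, 0, 0.058], 0.7], [[0, 0, 0], [0, 0, 0.058], 0.7], [[0, 0, 0], [0, 0, 0.058], 0.7], [[0, 0, 0], [0, 0, 0.058], 0.7], [[0, 0, 0], [0, 0, 0.058], 0.7], [[0, 0, 0], [0, 0, 0.058], 0.7], [[0, 0, 0], [0, 0, 0.058], 0.7], [[0, 0, 0], [0, 0, 0.058], 0.7], [[0, 0, 0], [0, 0, 0.058], 0.7], [[0, 0, 0], [0, 0, 0.058], 0.7], [[0, 0, 0], [0, 0, 0.058], 0.7], [[0, 0, 0], [0, 0, 0.058], 0.7]])

```text
time_s: 20.45
position: [0.5298, 0.2838, 0.1558]
tool_rot: [[0.997, 0.074, 0.007], [0.074, -0.997, 0.0], [0.007, 0.0, -1.0]]
ft_force: [0.7, 0.1, -0.1]
grip_width: 0.0726
```

```bash
python3 plan.py .425 .110 .15 -6.8
python3 - <<'E'
from h import *
d=dict(np.load("w2.npz")); m=pick(masks(d["img"])["dark"],(130,200)); print(rect(d,m,.008)[0])
P=rect(d,m,.008)[1]; a=np.radians(-6.8); u=P@[np.cos(a),np.sin(a)]; v=P@[-np.sin(a),np.cos(a)]
for U in np.linspace(u.min()+.005,u.max()-.005,9):
    s=v[abs(u-U)<.004]; print(round(U-(u.min()+u.max())/2,3),s.min().round(4),s.max().round(4),((s.min()+s.max())/2).round(4))
E
```

```text
t 20.45 p [0.5298 0.2838 0.1558] yaw 4.27 q6 102.7 F [ 0.7  0.1 -0.1] w 0.0726
turn units [-0.0003 -0.0035  0.0922] rows 1.5  shift units: now-axes [-5.88  8.28  0.25]  after-turn axes [-4.18  9.25  0.29]
[434.6 109.5  66.  116.6 173.1]
-0.053 0.1275 0.1918 0.1597
-0.04 0.1273 0.192 0.1597
-0.027 0.1272 0.1915 0.1593
-0.013 0.1279 0.1902 0.159
0.0 0.1277 0.1923 0.16
0.013 0.1275 0.1931 0.1603
0.027 0.1282 0.1916 0.1599
0.04 0.128 0.1919 0.1599
0.053 0.127 0.1846 0.1558
```

Request:
move_arm(motion=[[[0, 0, 0], [0, -0.003, 0.046], 0.78], [[0, 0, 0], [0, 0, 0.046], 0.78], [[-0.4, 1, 0.3], [0, 0, 0], 0.78], [[-0.4, 1, 0.3], [0, 0, 0], 0.78], [[-0.4, 1, 0.3], [0, 0, 0], 0.78], [[-0.4, 1, 0.3], [0, 0, 0], 0.78], [[-0.4, 1, 0.3], [0, 0, 0], 0.78], [[-0.4, 1, 0.3], [0, 0, 0], 0.78], [[-0.4, 1, 0.3], [0, 0, 0], 0.78], [[-0.4, 1, 0.3], [0, 0, 0], 0.78], [[-0.4, 1, 0.3], [0, 0, 0], 0.78], [[0, 0, 0], [0, 0, 0], 0.78]])

```text
time_s: 21.45
position: [0.4298, 0.1108, 0.103]
tool_rot: [[0.991, -0.133, 0.007], [-0.133, -0.991, 0.002], [0.007, -0.003, -1.0]]
ft_force: [0.2, 0.2, -0.0]
grip_width: 0.0761
```

```bash
python3 plan.py .4347 .1098 .03 -6.9
```

```text
t 21.45 p [0.4298 0.1108 0.103 ] yaw -7.63 q6 96.6 F [ 0.2  0.2 -0. ] w 0.0761
turn units [-0.0015 -0.0033 -0.0061] rows 0.1  shift units: now-axes [0.22 0.03 3.65]  after-turn axes [0.25 0.02 3.65]
```

Request:
move_arm(motion=[[[0.1, 0, 0.9], [-0.001, -0.004, -0.005], 0.78], [[0, 0, 0.9], [0, 0, 0], 0.78], [[0, 0, 0.9], [0, -0.004, 0], 0.78], [[0, 0, 0.5], [0, 0, 0], 0.78], [[0, 0, 0], [0, 0, 0], 0.78]])

```text
time_s: 21.87
position: [0.4348, 0.1108, 0.0399]
tool_rot: [[0.992, -0.125, -0.002], [-0.125, -0.992, 0.003], [-0.003, -0.002, -1.0]]
ft_force: [-0.3, 0.3, -1.3]
grip_width: 0.0763
```

```bash
python3 plan.py .4347 .1098 -.003 -6.9
```

```text
t 21.87 p [0.4348 0.1108 0.0399] yaw -7.18 q6 96.1 F [-0.3  0.3 -1.3] w 0.0763
turn units [-0.0011  0.0012 -0.0024] rows 0.0  shift units: now-axes [0.01 0.05 2.14]  after-turn axes [-0.    0.05  2.14]
```

Request:
move_arm(motion=[[[0, 0.05, 0.5], [-0.001, 0.001, -0.002], 0.78], [[0, 0, 0.5], [0, 0, 0], 0.78], [[0, 0, 0.5], [0, 0, 0], 0.78], [[0, 0, 0.35], [0, 0, 0], 0.78], [[0, 0, 0], [0, 0, 0], 0.78]])

```text
time_s: 22.28
position: [0.4381, 0.1113, 0.0047]
tool_rot: [[0.993, -0.12, 0.006], [-0.12, -0.993, 0.0], [0.006, -0.001, -1.0]]
ft_force: [-0.6, -2.0, -0.4]
grip_width: 0.0757
```

```bash
python3 plan.py .4347 .1098 -.003 -6.9
```

```text
t 22.28 p [0.4381 0.1113 0.0047] yaw -6.88 q6 96.0 F [-0.6 -2.  -0.4] w 0.0757
turn units [-0.0005 -0.0029  0.0001] rows 0.0  shift units: now-axes [-0.16  0.1   0.39]  after-turn axes [-0.16  0.1   0.39]
```

Request:
move_arm(motion=[[[-0.15, 0.1, 0.15], [0, -0.003, 0], 0.78], [[0, 0, 0.15], [0, 0, 0], 0.78], [[0, 0, 0.05], [0, 0, 0], 0.78], [[0, 0, 0], [0, 0, 0], 0.78]])

```text
time_s: 22.62
position: [0.4359, 0.1099, -0.001]
tool_rot: [[0.993, -0.119, 0.002], [-0.119, -0.993, 0.001], [0.002, -0.001, -1.0]]
ft_force: [-0.4, -0.4, -0.5]
grip_width: 0.076
```

```bash
python3 plan.py .4347 .1098 -.003 -6.9
```

```text
t 22.62 p [ 0.4359  0.1099 -0.001 ] yaw -6.86 q6 95.7 F [-0.4 -0.4 -0.5] w 0.076
turn units [-0.0007 -0.001   0.0004] rows 0.0  shift units: now-axes [-0.06  0.01  0.1 ]  after-turn axes [-0.06  0.01  0.1 ]
```

Request:
move_arm(motion=[[[-0.05, 0, 0.1], [0, 0, 0], 0.78], [[0, 0, 0.04], [0, 0, 0], 0.78], [[0, 0, 0], [0, 0, 0], 0.4], [[0, 0, 0], [0, 0, 0], 0.1], [[0, 0, 0], [0, 0, 0], 0.1], [[0, 0, 0], [0, 0, 0], 0.1]], squeeze=45)

```text
time_s: 23.12
position: [0.4351, 0.1101, -0.0028]
tool_rot: [[0.993, -0.119, 0.004], [-0.119, -0.993, 0.001], [0.004, -0.002, -1.0]]
ft_force: [0.0, -0.0, -1.8]
grip_width: 0.0634
```

Request:
move_arm(motion=[[[0, 0, -0.5], [0, 0, 0], 0.1], [[0, 0, -1], [0, 0, 0], 0.1], [[0, 0, -1], [0, 0, 0], 0.1], [[0, 0, -1], [0, 0, 0.058], 0.1], [[0, 0, -1], [0, 0, 0.058], 0.1], [[0, 0, -1], [0, 0, 0.058], 0.1], [[0, 0, -0.7], [0, 0, 0.058], 0.1], [[0, 0, 0], [0, 0, 0.058], 0.1], [[0, 0, 0], [0, 0, 0.058], 0.1], [[0, 0, 0], [0, 0, 0.058], 0.1], [[0, 0, 0], [0, 0, 0.058], 0.1], [[0, 0, 0], [0, 0, 0.058], 0.1]])

```text
time_s: 24.12
position: [0.4325, 0.1099, 0.1258]
tool_rot: [[0.321, -0.947, -0.002], [-0.947, -0.321, 0.001], [-0.002, 0.002, -1.0]]
ft_force: [0.7, 0.0, -1.2]
grip_width: 0.0635
```

```bash
python3 plan.py .4356 -.25 .13 -83.6
```

```text
t 24.12 p [0.4325 0.1099 0.1258] yaw -71.25 q6 160.2 F [ 0.7  0.  -1.2] w 0.0635
turn units [0.0009 0.0008 0.1029] rows 1.7  shift units: now-axes [17.09  5.64 -0.23]  after-turn axes [17.9   1.85 -0.21]
```

Request:
move_arm(motion=[[[1, 0.33, 0], [0, 0, 0], 0.1], [[1, 0.33, 0], [0, 0, 0], 0.1], [[1, 0.33, 0], [0, 0, 0], 0.1], [[1, 0.33, 0], [0, 0, 0], 0.1], [[1, 0.33, 0], [0, 0, 0], 0.1], [[1, 0.33, 0], [0, 0, 0], 0.1], [[1, 0.33, 0], [0, 0, 0], 0.1], [[1, 0.33, 0], [0, 0, 0], 0.1], [[1, 0.33, 0], [0, 0, 0], 0.1], [[1, 0.33, 0], [0, 0, 0], 0.1], [[1, 0.33, 0], [0, 0, 0], 0.1], [[1, 0.33, 0], [0, 0, 0], 0.1]])

```text
time_s: 25.12
position: [0.4293, -0.1501, 0.1226]
tool_rot: [[0.318, -0.948, -0.009], [-0.948, -0.318, 0.005], [-0.007, 0.007, -1.0]]
ft_force: [0.2, 0.8, -1.8]
grip_width: 0.0637
```

```bash
python3 plan.py .4356 -.22 .14 -83.6
```

```text
t 25.12 p [ 0.4293 -0.1501  0.1226] yaw -71.44 q6 127.3 F [ 0.2  0.8 -1.8] w 0.0637
turn units [0.0037 0.0031 0.1013] rows 1.7  shift units: now-axes [ 3.41  0.82 -0.89]  after-turn axes [ 3.51  0.08 -0.87]
```

Request:
move_arm(motion=[[[0, 0, 0], [0.003, 0.003, 0.051], 0.1], [[0, 0, 0], [0, 0, 0.051], 0.1], [[1, 0.1, -0.3], [0, 0, 0], 0.1], [[1, 0, -0.3], [0, 0, 0], 0.1], [[1, 0, 0], [0, 0, 0], 0.1], [[0.3, 0, 0], [0, 0, 0], 0.1], [[0, 0, 0], [0, 0, 0], 0.1]])

```text
time_s: 25.7
position: [0.4322, -0.2221, 0.1328]
tool_rot: [[0.095, -0.995, -0.005], [-0.996, -0.095, 0.003], [-0.003, 0.005, -1.0]]
ft_force: [-0.7, 0.2, -1.0]
grip_width: 0.0635
```

```bash
python3 plan.py .4356 -.3369 .05 -83.6; python3 look.py w8 sr:black:.4356,-.34,.012 sc:black:.5455,-.345,.012
```

```text
t 25.7 p [ 0.4322 -0.2221  0.1328] yaw -84.57 q6 133.5 F [-0.7  0.2 -1. ] w 0.0635
turn units [ 0.0022  0.0014 -0.0081] rows 0.1  shift units: now-axes [5.74 0.36 4.13]  after-turn axes [5.73 0.47 4.14]
sr [283.  48.] [ 433.7 -325.4   62.6   93.1   96.5]
sc [134.  25.] [ 542.7 -305.9   58.6  115.5   87.3]
```

View pics/w8.png

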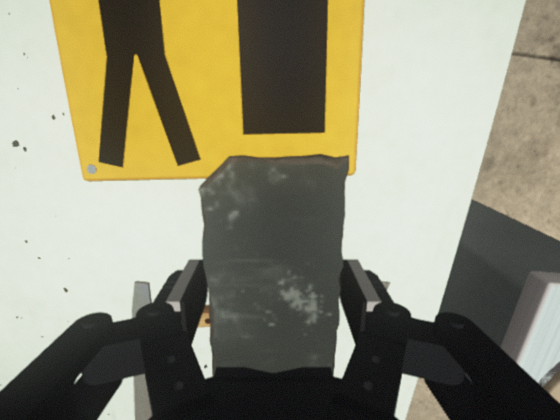

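Run:
```python
from h import *
d=dict(np.load("w8.npz"))
print("slot",cast(d,[(243,134),(325,133),(238,5),(327,5)],.012).round(4))
print("slate",cast(d,[(290,156),(203,200),(347,200),(206,256),(342,256)],.1436).round(4))
# slot near-edge midpoint -> centre at 59 mm beyond along dir
c=cast(d,[(243,134),(325,133)],.012)[:,:2].mean(0); a=np.radians(-83.6); print("centre",c+.059*np.array([np.cos(a),np.sin(a)]))
```

```text
slot [[ 0.4605 -0.2744  0.012 ]
 [ 0.3955 -0.2814  0.012 ]
 [ 0.4703 -0.3649  0.012 ]
 [ 0.4067 -0.3711  0.012 ]]
slate [[ 0.4306 -0.2794  0.1436]
 [ 0.4652 -0.2574  0.1436]
 [ 0.4044 -0.2632  0.1436]
 [ 0.4631 -0.2314  0.1436]
 [ 0.4023 -0.237   0.1436]]
centre [ 0.43457316 -0.33651635]
```

Request:
move_arm(motion=[[[1, 0.1, 0], [0.002, 0.001, -0.008], 0.1], [[1, 0.1, 0.2], [0, 0, 0], 0.1], [[1, 0.1, 0.3], [0, 0, 0], 0.1], [[1, 0.1, 0.5], [0, 0, 0], 0.1], [[1, 0, 0.8], [0, 0, 0], 0.1], [[0.6, 0, 0.9], [0, 0, 0], 0.1], [[0, 0, 0.7], [0, 0, 0], 0.1], [[0, 0, 0], [0, 0, 0], 0.1]])

```text
time_s: 26.42
position: [0.4364, -0.3284, 0.0607]
tool_rot: [[0.119, -0.993, -0.003], [-0.993, -0.119, 0.006], [-0.007, 0.002, -1.0]]
ft_force: [-0.2, -0.1, -2.4]
grip_width: 0.0633
```

```bash
python3 plan.py .4354 -.3372 .0105 -83.6
```

```text
t 26.42 p [ 0.4364 -0.3284  0.0607] yaw -83.14 q6 123.7 F [-0.2 -0.1 -2.4] w 0.0633
turn units [0.0012 0.0032 0.0038] rows 0.1  shift units: now-axes [0.45 0.09 2.51]  after-turn axes [0.43 0.1  2.51]
```

Request:
move_arm(motion=[[[0.3, 0.05, 0.6], [0.001, 0.003, 0.004], 0.1], [[0.1, 0, 0.6], [0, 0, 0], 0.1], [[0, 0, 0.5], [0, 0, 0], 0.1], [[0, 0, 0.3], [0, 0, 0], 0.1], [[0, 0, 0], [0, 0, 0], 0.1]])

```text
time_s: 26.83
position: [0.4371, -0.3319, 0.0207]
tool_rot: [[0.115, -0.993, -0.001], [-0.993, -0.115, 0.002], [-0.002, 0.001, -1.0]]
ft_force: [-0.5, -0.8, -1.8]
grip_width: 0.0635
```

```bash
python3 plan.py .4354 -.3372 .0105 -83.6
```

```text
t 26.83 p [ 0.4371 -0.3319  0.0207] yaw -83.42 q6 123.8 F [-0.5 -0.8 -1.8] w 0.0635
turn units [0.0004 0.001  0.0015] rows 0.0  shift units: now-axes [0.26 0.12 0.51]  after-turn axes [0.26 0.12 0.51]
```

Request:
move_arm(motion=[[[0.26, 0.1, 0.15], [0, 0.001, 0.0015], 0.1], [[0, 0, 0.15], [0, 0, 0], 0.1], [[0, 0, 0.1], [0, 0, 0], 0.1], [[0, 0, 0], [0, 0, 0], 0.1]])

```text
time_s: 27.17
position: [0.4364, -0.3373, 0.0138]
tool_rot: [[0.112, -0.994, 0.001], [-0.994, -0.112, -0.002], [0.002, -0.0, -1.0]]
ft_force: [-0.3, 0.1, -0.5]
grip_width: 0.0634
```

```bash
python3 plan.py .4354 -.3372 .0095 -83.6
```

```text
t 27.17 p [ 0.4364 -0.3373  0.0138] yaw -83.55 q6 123.6 F [-0.3  0.1 -0.5] w 0.0634
turn units [-0.0002 -0.0009  0.0005] rows 0.0  shift units: now-axes [-0.01  0.05  0.21]  after-turn axes [-0.01  0.05  0.21]
```

Request:
move_arm(motion=[[[0, 0.05, 0.12], [0, 0, 0], 0.1], [[0, 0, 0.08], [0, 0, 0], 0.1], [[0, 0, 0.02], [0, 0, 0], 0.1], [[0, 0, 0], [0, 0, 0], 0.1]])

```text
time_s: 27.5
position: [0.4355, -0.3377, 0.0096]
tool_rot: [[0.112, -0.994, 0.001], [-0.994, -0.112, -0.003], [0.003, -0.001, -1.0]]
ft_force: [-0.4, -0.5, -1.4]
grip_width: 0.0634
```

Request:
move_arm(motion=[[[0, 0, 0], [0, 0, 0], 0.78], [[0, 0, 0], [0, 0, 0], 0.78], [[0, 0, 0], [0, 0, 0], 0.78], [[0, 0, -0.4], [0, 0, 0], 0.78], [[0, 0, -1], [0, 0, 0], 0.78], [[0, 0, -1], [0, 0, 0], 0.78], [[-0.5, 0, -1], [0, 0, 0], 0.78], [[-1, 0, -1], [0, 0, 0], 0.78], [[-1, 0, -1], [0, 0, 0], 0.78], [[-1, 0, -1], [0, 0, 0], 0.78], [[-1, 0, -1], [0, 0, 0], 0.78], [[0, 0, 0], [0, 0, 0], 0.78]])

```text
time_s: 28.5
position: [0.4247, -0.2454, 0.1691]
tool_rot: [[0.11, -0.994, 0.005], [-0.994, -0.11, -0.006], [0.006, -0.004, -1.0]]
ft_force: [0.0, -0.2, 0.6]
grip_width: 0.0761
```

```bash
python3 plan.py .64 .1 .15 90 x; python3 look.py w9 roof:dark:.4356,-.34,.02 sc:black:.5455,-.34,.012
```

```text
t 28.5 p [ 0.4247 -0.2454  0.1691] yaw -83.69 q6 129.8 F [ 0.  -0.2  0.6] w 0.0761
turn units [ 0.0043 -0.0035 -1.4474] rows 24.3  shift units: now-axes [-15.99 -12.6    0.91]  after-turn axes [17.27 10.77  0.96]
roof [273.  84.] [ 435.2 -335.8   61.8  113.7   96.5]
sc [147.  70.] [ 543.  -317.9   63.4  156.4   88.9]
```

View pics/w9.png

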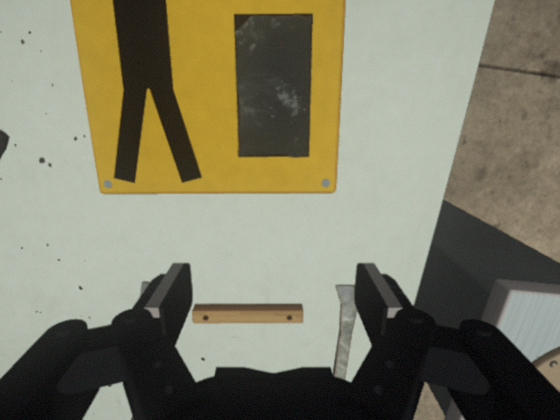

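Run:
```python
from h import *
d=dict(np.load("w1.npz")); M=masks(d["img"])["clamp"].astype(np.uint8)
M=M.copy(); M[:,:130]=0; M[:,285:]=0; M[:15]=0; M[95:]=0
M=cv2.morphologyEx(M,cv2.MORPH_CLOSE,np.ones((7,7)))
m=pick(M>0,(230,55)); r,P=rect(d,m,.011); print(r)
for z in(.005,.011,.018): print(z,rect(d,m,z)[0])
cv2.imwrite("pics/cl.png",cv2.resize(np.hstack([d["img"][10:100,130:290],np.repeat((m[10:100,130:290]*255).astype(np.uint8)[...,None],3,2)]),None,fx=2.4,fy=2.4))
# slices along y
for y in np.arange(.03,.185,.015):
    s=P[abs(P[:,1]-y)<.004]; print(y.round(3),s[:,0].min().round(4),s[:,0].max().round(4),s[:,0].mean().round(4))
```

```text
[652.7 104.1  77.7 158.   97.2]
0.005 [653.7 105.2  78.7 160.   97.2]
0.011 [652.7 104.1  77.7 158.   97.2]
0.018 [651.6 102.8  76.6 155.7  97.2]
0.03 0.6454 0.6778 0.6629
0.045 0.639 0.6826 0.6605
0.06 0.6364 0.6813 0.6591
0.075 0.6363 0.6801 0.6574
0.09 0.6363 0.6764 0.6561
0.105 0.635 0.6703 0.653
0.12 0.6247 0.6715 0.6504
0.135 0.6155 0.6777 0.6476
0.15 0.6102 0.6802 0.6476
0.165 0.6063 0.6815 0.6459
0.18 0.6063 0.6815 0.6521
```

View pics/cl.png

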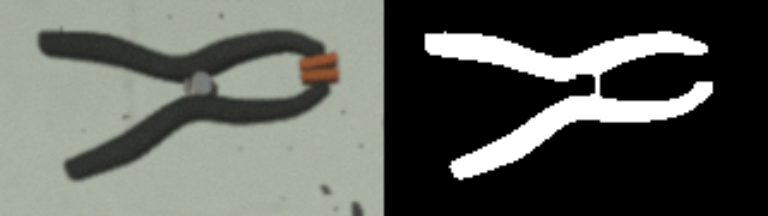

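Request:
move_arm(motion=[[[0, 0, 0], [0, 0, -0.058], 0.5], [[0, 0, 0], [0, 0, -0.058], 0.5], [[0, 0, 0], [0, 0, -0.058], 0.5], [[0, 0, 0], [0, 0, -0.058], 0.5], [[0, 0, 0], [0, 0, -0.058], 0.5], [[0, 0, 0], [0, 0, -0.058], 0.5], [[0, 0, 0], [0, 0, -0.058], 0.5], [[0, 0, 0], [0, 0, -0.058], 0.5], [[0, 0, 0], [0, 0, -0.058], 0.5], [[0, 0, 0], [0, 0, -0.058], 0.5], [[0, 0, 0], [0, 0, -0.058], 0.5], [[0, 0, 0], [0, 0, -0.058], 0.5]])

```text
time_s: 29.55
position: [0.423, -0.254, 0.1605]
tool_rot: [[0.999, 0.037, -0.003], [0.037, -0.999, -0.001], [-0.003, 0.001, -1.0]]
ft_force: [-0.3, -0.2, 0.0]
grip_width: 0.064
```

```bash
python3 plan.py .65 .025 .17 97 x
```

```text
t 29.55 p [ 0.423  -0.254   0.1605] yaw 2.15 q6 43.2 F [-0.3 -0.2  0. ] w 0.064
turn units [-0.0009  0.0015 -0.7904] rows 13.2  shift units: now-axes [ 11.86 -13.51  -0.52]  after-turn axes [12.46 12.97 -0.47]
```

Request:
move_arm(motion=[[[0, 0, 0], [0, 0, -0.058], 0.5], [[0.85, -0.9, -0.1], [0, 0, 0], 0.5], [[0.85, -1, -0.1], [0, 0, 0], 0.5], [[0.85, -1, -0.1], [0, 0, 0], 0.5], [[0.85, -1, -0.1], [0, 0, 0], 0.5], [[0.85, -1, 0], [0, 0, 0], 0.5], [[0.85, -1, 0], [0, 0, 0], 0.5], [[0.85, -1, 0], [0, 0, 0], 0.5], [[0.85, -1, 0], [0, 0, 0], 0.5], [[0.85, -1, 0], [0, 0, 0], 0.5], [[0.85, -1, 0], [0, 0, 0], 0.5], [[0.85, -1, 0], [0, 0, 0], 0.5]])

```text
time_s: 30.55
position: [0.5766, -0.0106, 0.1574]
tool_rot: [[0.988, 0.156, -0.016], [0.156, -0.988, 0.002], [-0.015, -0.005, -1.0]]
ft_force: [-0.8, 0.2, 0.4]
grip_width: 0.0641
```

Request:
move_arm(motion=[[[0, 0, 0], [0, 0, -0.058], 0.5], [[0, 0, 0], [0, 0, -0.058], 0.5], [[0, 0, 0], [0, 0, -0.058], 0.5], [[0, 0, 0], [0, 0, -0.058], 0.5], [[0, 0, 0], [0, 0, -0.058], 0.5], [[0, 0, 0], [0, 0, -0.058], 0.5], [[0, 0, 0], [0, 0, -0.058], 0.5], [[0, 0, 0], [0, 0, -0.058], 0.5], [[0, 0, 0], [0, 0, -0.058], 0.5], [[0, 0, 0], [0, 0, -0.058], 0.5], [[0, 0, 0], [0, 0, -0.058], 0.5], [[0, 0, 0], [0, 0, -0.058], 0.5]])

```text
time_s: 31.55
position: [0.581, -0.0139, 0.1437]
tool_rot: [[-0.085, 0.996, -0.031], [0.996, 0.085, 0.005], [0.008, -0.03, -1.0]]
ft_force: [-0.2, -0.3, 0.0]
grip_width: 0.0643
```

```bash
python3 plan.py .65 .025 .17 97 x
```

```text
t 31.55 p [ 0.581  -0.0139  0.1437] yaw 94.88 q6 -17.8 F [-0.2 -0.3  0. ] w 0.0643
turn units [-0.0144 -0.0039 -0.0176] rows 0.3  shift units: now-axes [ 1.66  3.56 -1.41]  after-turn axes [ 1.51  3.66 -1.31]
```

Request:
move_arm(motion=[[[0, 0, 0], [-0.014, -0.004, -0.0176], 0.5], [[0.3, 0.9, -0.3], [0, 0, 0], 0.5], [[0.3, 0.9, -0.3], [0, 0, 0], 0.5], [[0.3, 0.9, -0.3], [0, 0, 0], 0.5], [[0.3, 0.9, -0.3], [0, 0, 0], 0.5], [[0, 0, 0], [0, 0, 0], 0.5]])

```text
time_s: 32.05
position: [0.6516, 0.015, 0.1609]
tool_rot: [[-0.126, 0.992, -0.01], [0.992, 0.126, 0.001], [0.002, -0.01, -1.0]]
ft_force: [0.4, -0.2, -0.4]
grip_width: 0.0641
```

```bash
python3 plan.py .65 .025 .17 97 x; python3 look.py w10
```

```text
t 32.05 p [0.6516 0.015  0.1609] yaw 97.25 q6 -16.3 F [ 0.4 -0.2 -0.4] w 0.0641
turn units [-0.0049 -0.0009  0.0021] rows 0.0  shift units: now-axes [ 0.51 -0.02 -0.45]  after-turn axes [ 0.51 -0.02 -0.45]
```

View pics/w10.png

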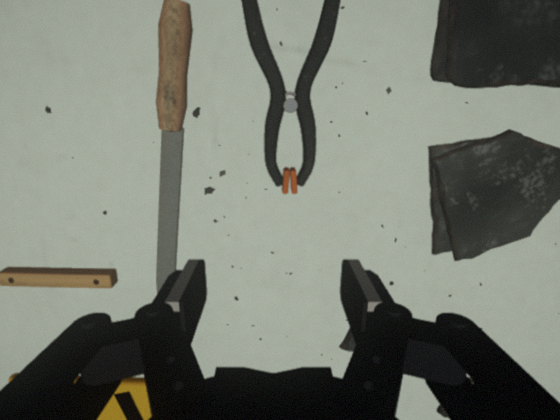

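Run:
```python
from h import *
d=dict(np.load("w10.npz"))
print("tip",cast(d,[(290,193)],.011).round(4),"pivot z.02",cast(d,[(290.5,103)],.02).round(4))
M=masks(d["img"])["clamp"]
for r in(30,60,80,100,120,140,160,175):
    xs=np.nonzero(M[r,230:350])[0]+230; q=cast(d,[(xs.min(),r),(xs.max(),r)],.011); print(r,xs.min(),xs.max(),q[:,:2].round(4).tolist(),"mid",q.mean(0)[:2].round(4),"w",np.linalg.norm(q[1]-q[0]).round(4))
```

```text
tip [[0.6656 0.0174 0.011 ]] pivot z.02 [[0.6544 0.0966 0.02  ]]
30 247 333 [[0.6116, 0.1487], [0.681, 0.1575]] mid [0.6463 0.1531] w 0.07
60 258 322 [[0.623, 0.1273], [0.6759, 0.134]] mid [0.6495 0.1307] w 0.0533
80 268 312 [[0.6332, 0.1128], [0.6701, 0.1175]] mid [0.6517 0.1152] w 0.0372
100 271 309 [[0.6378, 0.0971], [0.6702, 0.1012]] mid [0.654  0.0992] w 0.0327
120 266 313 [[0.6355, 0.08], [0.6763, 0.0852]] mid [0.6559 0.0826] w 0.0411
140 265 314 [[0.6367, 0.0628], [0.6799, 0.0683]] mid [0.6583 0.0655] w 0.0436
160 266 313 [[0.6397, 0.0451], [0.6819, 0.0506]] mid [0.6608 0.0479] w 0.0426
175 271 308 [[0.6459, 0.032], [0.6796, 0.0364]] mid [0.6628 0.0342] w 0.034
```

```bash
python3 plan.py .6577 .0743 .045 97.9 x
```

```text
t 32.1 p [0.6502 0.0144 0.16  ] yaw 97.23 q6 -16.3 F [ 0.1 -0.6 -1. ] w 0.064
turn units [-0.0059 -0.001  -0.0056] rows 0.1  shift units: now-axes [2.91 0.82 5.75]  after-turn axes [2.92 0.78 5.75]
```

Request:
move_arm(motion=[[[0.9, 0.25, 0.7], [-0.006, -0.001, -0.0056], 0.5], [[0.9, 0.25, 0.8], [0, 0, 0], 0.5], [[0.8, 0.2, 0.9], [0, 0, 0], 0.5], [[0.2, 0, 0.9], [0, 0, 0], 0.5], [[0, 0, 0.9], [0, 0, 0], 0.5], [[0, 0, 0.8], [0, 0, 0], 0.5], [[0, 0, 0.4], [0, 0, 0], 0.5], [[0, 0, 0], [0, 0, 0], 0.5]])

```text
time_s: 32.77
position: [0.6524, 0.067, 0.0409]
tool_rot: [[-0.133, 0.991, -0.009], [0.991, 0.133, -0.001], [-0.0, -0.009, -1.0]]
ft_force: [-0.6, 0.1, 0.1]
grip_width: 0.0637
```

```bash
python3 plan.py .6577 .0743 .002 97.9 x
```

```text
t 32.77 p [0.6524 0.067  0.0409] yaw 97.65 q6 -12.0 F [-0.6  0.1  0.1] w 0.0637
turn units [-0.0042  0.0001 -0.0021] rows 0.0  shift units: now-axes [0.32 0.33 1.94]  after-turn axes [0.32 0.31 1.95]
```

Request:
move_arm(motion=[[[0.3, 0.3, 0.3], [-0.004, 0, -0.002], 0.5], [[0, 0, 0.4], [0, 0, 0], 0.5], [[0, 0, 0.4], [0, 0, 0], 0.5], [[0, 0, 0.3], [0, 0, 0], 0.5], [[0, 0, 0], [0, 0, 0], 0.5]])

```text
time_s: 33.18
position: [0.6587, 0.0729, 0.012]
tool_rot: [[-0.136, 0.991, 0.003], [0.991, 0.136, -0.001], [-0.001, 0.003, -1.0]]
ft_force: [-0.7, 0.0, 0.3]
grip_width: 0.0643
```

```bash
python3 plan.py .6577 .0743 .002 97.9 x
```

```text
t 33.18 p [0.6587 0.0729 0.012 ] yaw 97.83 q6 -11.7 F [-0.7  0.   0.3] w 0.0643
turn units [ 0.0014  0.0005 -0.0006] rows 0.0  shift units: now-axes [ 0.08 -0.04  0.5 ]  after-turn axes [ 0.08 -0.04  0.5 ]
```

Request:
move_arm(motion=[[[0.08, -0.04, 0.25], [0.001, 0, 0], 0.5], [[0, 0, 0.2], [0, 0, 0], 0.5], [[0, 0, 0], [0, 0, 0], 0.5], [[0, 0, 0], [0, 0, 0], 0], [[0, 0, 0], [0, 0, 0], -0.3], [[0, 0, 0], [0, 0, 0], -0.3], [[0, 0, 0], [0, 0, 0], -0.3]], squeeze=45)

```text
time_s: 33.77
position: [0.6581, 0.0745, 0.0033]
tool_rot: [[-0.136, 0.991, 0.003], [0.991, 0.136, -0.001], [-0.001, 0.002, -1.0]]
ft_force: [0.2, -0.6, -0.5]
grip_width: 0.0435
```

Request:
move_arm(motion=[[[0, 0, -0.5], [0, 0, 0], -0.3], [[0, 0, -1], [0, 0, 0.0125], -0.3], [[0, 0, -1], [0, 0, 0], -0.3], [[0, 0, -1], [0, 0, 0], -0.3], [[0, 0, -1], [0, 0, 0], -0.3], [[-0.7, 0, -0.7], [0, 0, 0], -0.3], [[-1, -0.15, 0], [0, 0, 0], -0.3], [[-1, -0.15, 0], [0, 0, 0], -0.3], [[-1, -0.15, 0], [0, 0, 0], -0.3], [[-1, -0.15, 0], [0, 0, 0], -0.3], [[-1, -0.15, 0], [0, 0, 0], -0.3], [[-1, -0.15, 0], [0, 0, 0], -0.3]])

```text
time_s: 34.77
position: [0.6546, -0.062, 0.1219]
tool_rot: [[-0.116, 0.993, 0.008], [0.993, 0.116, -0.003], [-0.004, 0.008, -1.0]]
ft_force: [0.6, 0.1, -1.6]
grip_width: 0.0435
```

```bash
python3 plan.py .5478 -.3494 .1 96.4 x
```

```text
t 34.77 p [ 0.6546 -0.062   0.1219] yaw 96.65 q6 -22.3 F [ 0.6  0.1 -1.6] w 0.0435
turn units [0.0039 0.0018 0.0021] rows 0.0  shift units: now-axes [-13.65  -6.98   1.09]  after-turn axes [-13.69  -6.91   1.1 ]
```

Request:
move_arm(motion=[[[-1, -0.5, 0], [0.004, 0.002, 0.002], -0.3], [[-1, -0.5, 0], [0, 0, 0], -0.3], [[-1, -0.5, 0], [0, 0, 0], -0.3], [[-1, -0.5, 0], [0, 0, 0], -0.3], [[-1, -0.5, 0], [0, 0, 0], -0.3], [[-1, -0.5, 0], [0, 0, 0], -0.3], [[-1, -0.5, 0], [0, 0, 0], -0.3], [[-1, -0.5, 0], [0, 0, 0], -0.3], [[-1, -0.5, 0], [0, 0, 0], -0.3], [[-1, -0.5, 0], [0, 0, 0], -0.3], [[-0.7, -0.5, 0], [0, 0, 0], -0.3], [[0, 0, 0], [0, 0, 0], -0.3]])

```text
time_s: 35.77
position: [0.5635, -0.3025, 0.1319]
tool_rot: [[-0.108, 0.994, 0.006], [0.994, 0.108, -0.006], [-0.007, 0.006, -1.0]]
ft_force: [-0.1, -0.3, -1.2]
grip_width: 0.0436
```

```bash
python3 plan.py .5478 -.3494 .08 96.4 x; python3 look.py w11
```

```text
t 35.77 p [ 0.5635 -0.3025  0.1319] yaw 96.2 q6 -45.0 F [-0.1 -0.3 -1.2] w 0.0436
turn units [ 0.0027  0.0032 -0.0016] rows 0.0  shift units: now-axes [-2.23 -1.05  2.6 ]  after-turn axes [-2.24 -1.04  2.6 ]
```

View pics/w11.png

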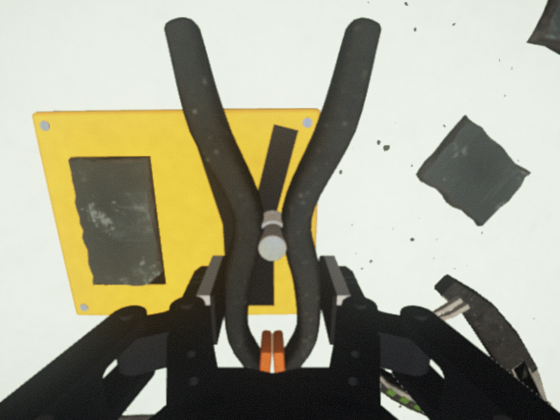

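Run:
```python
from h import *
d=dict(np.load("w11.npz"))
h=cast(d,[(183,18),(362,18)],.140); t=cast(d,[(272,372)],.1396); print(h.round(4),t.round(4))
m=h[:,:2].mean(0); v=m-t[0,:2]; print("axis",np.degrees(np.arctan2(v[1],v[0])),"len",np.linalg.norm(v),"centre",(m+t[0,:2])/2, np.linalg.norm(h[0]-h[1]))
tcp=np.array([.5635,-.3025]); a=np.radians(96.2); print("expected origin",tcp+.025*np.array([np.cos(a),np.sin(a)]))
```

```text
[[ 0.5185 -0.1976  0.14  ]
 [ 0.5842 -0.1903  0.14  ]] [[ 0.5688 -0.3576  0.1396]]
axis 96.07114362517312 len 0.16457195696528168 centre [ 0.56005592 -0.27578655] 0.06615420206018965
expected origin [ 0.56080002 -0.27764623]
```

Request:
move_arm(motion=[[[-0.8, -0.4, 0.3], [0.003, 0.003, -0.0016], -0.3], [[-0.8, -0.4, 0.5], [0, 0, 0], -0.3], [[-0.6, -0.2, 0.8], [0, 0, 0], -0.3], [[0, 0, 0.8], [0, 0, 0], -0.3], [[0, 0, 0.8], [0, 0, 0], -0.3], [[0, 0, 0.8], [0, 0, 0], -0.3], [[0, 0, 0], [0, 0, 0], -0.3]])

```text
time_s: 36.4
position: [0.5529, -0.3438, 0.0541]
tool_rot: [[-0.117, 0.993, 0.006], [0.993, 0.117, -0.002], [-0.003, 0.005, -1.0]]
ft_force: [0.4, 0.6, -1.4]
grip_width: 0.044
```

```bash
python3 plan.py .5479 -.350 .0165 96.4 x
```

```text
t 36.4 p [ 0.5529 -0.3438  0.0541] yaw 96.71 q6 -49.1 F [ 0.4  0.6 -1.4] w 0.044
turn units [0.0025 0.0014 0.0026] rows 0.0  shift units: now-axes [-0.27 -0.29  1.88]  after-turn axes [-0.28 -0.28  1.88]
```

Request:
move_arm(motion=[[[-0.25, -0.25, 0.4], [0.0025, 0.001, 0.0025], -0.3], [[0, 0, 0.5], [0, 0, 0], -0.3], [[0, 0, 0.4], [0, 0, 0], -0.3], [[0, 0, 0.2], [0, 0, 0], -0.3], [[0, 0, 0], [0, 0, 0], -0.3]])

```text
time_s: 36.82
position: [0.5503, -0.3485, 0.0245]
tool_rot: [[-0.114, 0.994, 0.002], [0.994, 0.114, -0.003], [-0.003, 0.002, -1.0]]
ft_force: [-0.1, 0.2, -1.1]
grip_width: 0.0437
```

```bash
python3 plan.py .5479 -.350 .016 96.4 x
```

```text
t 36.82 p [ 0.5503 -0.3485  0.0245] yaw 96.52 q6 -49.2 F [-0.1  0.2 -1.1] w 0.0437
turn units [0.001  0.0015 0.001 ] rows 0.0  shift units: now-axes [-0.06 -0.13  0.42]  after-turn axes [-0.06 -0.13  0.42]
```

Request:
move_arm(motion=[[[-0.06, -0.13, 0.15], [0.001, 0.001, 0.001], -0.3], [[0, 0, 0.15], [0, 0, 0], -0.3], [[0, 0, 0.08], [0, 0, 0], -0.3], [[0, 0, 0], [0, 0, 0], -0.3]])

```text
time_s: 37.15
position: [0.5481, -0.3504, 0.0171]
tool_rot: [[-0.111, 0.994, 0.001], [0.994, 0.111, -0.002], [-0.002, 0.001, -1.0]]
ft_force: [-0.4, 0.3, -1.7]
grip_width: 0.0435
```

```bash
python3 plan.py .5479 -.350 .0155 96.4 x
```

```text
t 37.15 p [ 0.5481 -0.3504  0.0171] yaw 96.39 q6 -49.4 F [-0.4  0.3 -1.7] w 0.0435
turn units [ 0.0004  0.001  -0.0001] rows 0.0  shift units: now-axes [ 0.02 -0.01  0.08]  after-turn axes [ 0.02 -0.01  0.08]
```

Request:
move_arm(motion=[[[0, 0, 0.08], [0, 0, 0], -0.3], [[0, 0, 0.02], [0, 0, 0], -0.3], [[0, 0, 0], [0, 0, 0], 0.1], [[0, 0, 0], [0, 0, 0], 0.4], [[0, 0, 0], [0, 0, 0], 0.4], [[0, 0, -0.4], [0, 0, 0], 0.4], [[0, 0, -1], [0, 0, 0], 0.4], [[0, 0, -1], [0, 0, 0], 0.4], [[0, 0, -1], [0, 0, 0], 0.4], [[0, 0, -1], [0, 0, 0.05], 0.4], [[0, 0, -1], [0, 0, 0.058], 0.4], [[0, 0, -1], [0, 0, 0.058], -0.3]])

```text
time_s: 38.15
position: [0.547, -0.3492, 0.1491]
tool_rot: [[0.243, 0.97, -0.002], [0.97, -0.243, 0.001], [0.001, -0.002, -1.0]]
ft_force: [-0.0, 0.2, 0.3]
grip_width: 0.0493
```

Request:
move_arm(motion=[[[0, 0, 0], [0, 0, 0.058], -0.3], [[0, 0, 0], [0, 0, 0.058], -0.3], [[0, 0, 0], [0, 0, 0.058], -0.3], [[0, 0, 0], [0, 0, 0.058], -0.3], [[0, 0, 0], [0, 0, 0.058], -0.3], [[0, 0, 0], [0, 0, 0.058], -0.3], [[0, 0, 0], [0, 0, 0.058], -0.3], [[0, 0, 0], [0, 0, 0.058], -0.3], [[0, 0, 0], [0, 0, 0.058], -0.3], [[0, 0, 0], [0, 0, 0.058], -0.3]])

```text
time_s: 38.98
position: [0.5487, -0.3503, 0.1654]
tool_rot: [[0.997, 0.075, 0.013], [0.076, -0.997, -0.012], [0.012, 0.013, -1.0]]
ft_force: [0.2, 0.4, -0.6]
grip_width: 0.0301
```

```bash
python3 plan.py .40 -.103 .15 6.9 x
python3 - <<'E'
from h import *
d=dict(np.load("w2.npz")); m=pick(masks(d["img"])["wood"],(375,190)); print(rect(d,m,.016)[0])
d=dict(np.load("w1.npz")); m=pick(masks(d["img"])["wood"],(349,190)); print(rect(d,m,.016)[0])
d=grab("scene"); cv2.imwrite("pics/s2.png",d["img"])
E
```

```text
t 38.98 p [ 0.5487 -0.3503  0.1654] yaw 4.34 q6 42.7 F [ 0.2  0.4 -0.6] w 0.0301
turn units [ 0.0063 -0.0054 -0.0214] rows 0.4  shift units: now-axes [ -6.49 -12.9    0.53]  after-turn axes [ -5.9  -13.17   0.77]
[ 438.4 -103.5   15.8  119.1    6.8]
[ 439.1 -103.1   15.8  119.5    6.9]
```

View pics/s2.png

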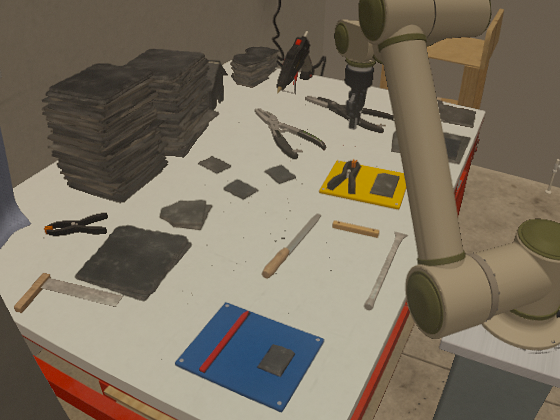

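Request:
move_arm(motion=[[[0, 0, 0], [0.006, -0.005, -0.021], -0.3], [[-0.3, -1, 0], [0, 0, 0], -0.3], [[-0.3, -1, 0], [0, 0, 0], -0.3], [[-0.3, -1, 0], [0, 0, 0], -0.3], [[-0.3, -1, 0], [0, 0, 0], -0.3], [[-0.3, -1, 0], [0, 0, 0], -0.3], [[-0.3, -1, 0.2], [0, 0, 0], -0.3], [[-0.3, -1, 0.3], [0, 0, 0], -0.3], [[-0.3, -1, 0.4], [0, 0, 0], -0.3], [[-0.3, -1, 0.5], [0, 0, 0], -0.3], [[-0.3, -1, 0.5], [0, 0, 0], -0.3], [[-0.3, -1, 0.5], [0, 0, 0], -0.3]])

```text
time_s: 40.03
position: [0.4527, -0.1361, 0.1234]
tool_rot: [[0.989, 0.146, 0.014], [0.146, -0.989, -0.01], [0.012, 0.012, -1.0]]
ft_force: [0.4, 0.1, -0.2]
grip_width: 0.0301
```

```bash
python3 plan.py .4387 -.1033 .05 6.85 x
```

```text
t 40.03 p [ 0.4527 -0.1361  0.1234] yaw 8.42 q6 50.6 F [ 0.4  0.1 -0.2] w 0.0301
turn units [ 0.0056 -0.0058  0.013 ] rows 0.2  shift units: now-axes [-0.49 -1.77  3.64]  after-turn axes [-0.5  -1.71  3.67]
```

Request:
move_arm(motion=[[[-0.2, -0.8, 0.2], [0.0056, -0.006, 0.013], -0.3], [[-0.2, -0.8, 0.4], [0, 0, 0], -0.3], [[-0.1, -0.1, 0.8], [0, 0, 0], -0.3], [[0, 0, 0.9], [0, 0, 0], -0.3], [[0, 0, 0.8], [0, 0, 0], -0.3], [[0, 0, 0.4], [0, 0, 0], -0.3], [[0, 0, 0], [0, 0, 0], -0.3]])

```text
time_s: 40.62
position: [0.4359, -0.098, 0.0538]
tool_rot: [[0.989, 0.145, 0.003], [0.145, -0.989, -0.001], [0.003, 0.002, -1.0]]
ft_force: [-0.1, -0.2, 0.1]
grip_width: 0.0296
```

```bash
python3 plan.py .4387 -.1033 .006 6.85 x
```

```text
t 40.62 p [ 0.4359 -0.098   0.0538] yaw 8.33 q6 53.7 F [-0.1 -0.2  0.1] w 0.0296
turn units [ 0.0008 -0.0014  0.0123] rows 0.2  shift units: now-axes [0.09 0.28 2.39]  after-turn axes [0.11 0.28 2.39]
```

Request:
move_arm(motion=[[[0.1, 0.28, 0.2], [0.001, -0.001, 0.0123], -0.3], [[0, 0, 0.4], [0, 0, 0], -0.3], [[0, 0, 0.4], [0, 0, 0], -0.3], [[0, 0, 0.2], [0, 0, 0], -0.3], [[0, 0, 0], [0, 0, 0], -0.3]])

```text
time_s: 41.03
position: [0.4406, -0.1049, 0.0299]
tool_rot: [[0.993, 0.121, 0.005], [0.121, -0.993, -0.002], [0.005, 0.002, -1.0]]
ft_force: [-0.6, 0.2, -0.1]
grip_width: 0.0299
```

```bash
python3 plan.py .4387 -.1033 .006 6.85 x
```

```text
t 41.03 p [ 0.4406 -0.1049  0.0299] yaw 6.96 q6 54.5 F [-0.6  0.2 -0.1] w 0.0299
turn units [ 0.001  -0.0022  0.0009] rows 0.0  shift units: now-axes [-0.09 -0.09  1.2 ]  after-turn axes [-0.08 -0.09  1.2 ]
```

Request:
move_arm(motion=[[[-0.09, -0.09, 0.3], [0.001, -0.002, 0.001], -0.3], [[0, 0, 0.35], [0, 0, 0], -0.3], [[0, 0, 0.3], [0, 0, 0], -0.3], [[0, 0, 0.15], [0, 0, 0], -0.3], [[0, 0, 0], [0, 0, 0], -0.3]])

```text
time_s: 41.45
position: [0.4383, -0.1031, 0.0057]
tool_rot: [[0.993, 0.119, -0.0], [0.119, -0.993, 0.0], [-0.0, -0.0, -1.0]]
ft_force: [0.1, -0.9, -0.4]
grip_width: 0.0298
```

```bash
python3 plan.py .4387 -.1033 .006 6.85 x
```

```text
t 41.45 p [ 0.4383 -0.1031  0.0057] yaw 6.86 q6 54.8 F [ 0.1 -0.9 -0.4] w 0.0298
turn units [-0.0001  0.      0.0001] rows 0.0  shift units: now-axes [ 0.02  0.01 -0.01]  after-turn axes [ 0.02  0.01 -0.01]
```

Request:
move_arm(motion=[[[0, 0, 0], [0, 0, 0], -0.9], [[0, 0, 0], [0, 0, 0], -0.9], [[0, 0, 0], [0, 0, 0], -0.9], [[0, 0, 0], [0, 0, 0], -0.9]], squeeze=30)

```text
time_s: 41.78
position: [0.4385, -0.1031, 0.0058]
tool_rot: [[0.993, 0.12, 0.0], [0.12, -0.993, 0.0], [0.0, 0.0, -1.0]]
ft_force: [-0.3, 0.4, -0.6]
grip_width: 0.015
```

Request:
move_arm(motion=[[[0, 0, -0.5], [0, 0, 0], -0.9], [[0, 0, -1], [0, 0, 0], -0.9], [[0, 0, -1], [0, 0, 0.058], -0.9], [[0, 0, -1], [0, 0, 0.058], -0.9], [[0, 0, -1], [0, 0, 0.058], -0.9], [[0, 0, -1], [0, 0, 0.058], -0.9], [[0, 0, -0.5], [0, 0, 0.058], -0.9], [[0, 0, 0], [0, 0, 0.058], -0.9], [[0, 0, 0], [0, 0, 0.058], -0.9], [[0, 0, 0], [0, 0, 0.058], -0.9], [[0, 0, 0], [0, 0, 0.058], -0.9], [[0, 0, 0], [0, 0, 0.058], -0.9]])

```text
time_s: 42.78
position: [0.4381, -0.1029, 0.1341]
tool_rot: [[0.428, -0.904, 0.003], [-0.904, -0.428, -0.002], [0.003, -0.002, -1.0]]
ft_force: [-0.1, 0.7, -1.4]
grip_width: 0.0148
```

```bash
python3 plan.py .43 -.23 .14 -83.6 x
```

```text
t 42.78 p [ 0.4381 -0.1029  0.1341] yaw -64.66 q6 126.3 F [-0.1  0.7 -1.4] w 0.0148
turn units [-0.0013 -0.0012  0.1578] rows 2.6  shift units: now-axes [ 5.57  3.08 -0.28]  after-turn axes [ 6.27  1.11 -0.29]
```

Request:
move_arm(motion=[[[0, 0, 0], [-0.001, -0.001, 0.053], -0.9], [[0, 0, 0], [0, 0, 0.053], -0.9], [[0, 0, 0], [0, 0, 0.052], -0.9], [[1, 0.2, -0.2], [0, 0, 0], -0.9], [[1, 0.2, -0.2], [0, 0, 0], -0.9], [[1, 0.2, 0], [0, 0, 0], -0.9], [[1, 0.2, 0], [0, 0, 0], -0.9], [[1, 0.2, 0], [0, 0, 0], -0.9], [[0.7, 0.2, 0], [0, 0, 0], -0.9], [[0, 0, 0], [0, 0, 0], -0.9]])

```text
time_s: 43.62
position: [0.4226, -0.2222, 0.1438]
tool_rot: [[0.088, -0.996, 0.002], [-0.996, -0.088, -0.002], [0.002, -0.002, -1.0]]
ft_force: [0.4, 0.0, -0.1]
grip_width: 0.0151
```

```bash
python3 plan.py .4353 -.3364 .09 -83.6 x; python3 look.py w12 roof:dark:.437,-.36,.02
```

```text
t 43.62 p [ 0.4226 -0.2222  0.1438] yaw -84.93 q6 132.9 F [ 0.4  0.  -0.1] w 0.0151
turn units [-0.0008 -0.0009 -0.0111] rows 0.2  shift units: now-axes [ 5.74 -0.12  2.7 ]  after-turn axes [5.74 0.01 2.69]
roof [270.  19.] [ 434.1 -326.1   62.    93.6   96.2]
```

View pics/w12.png

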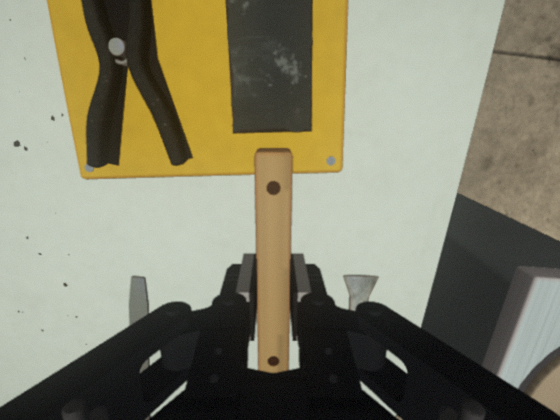

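Run:
```python
from h import *
d=dict(np.load("w12.npz"))
e=cast(d,[(233,132),(311,131),(229,20),(312,20)],.020); print(e.round(4))
a=np.radians(-83.6); print("slate centre",e[:2,:2].mean(0)+.059*np.array([np.cos(a),np.sin(a)]), "lat", e[2:,:2].mean(0))
print("perch front",cast(d,[(273,150.5),(255,180),(292,180)],.154).round(4))
```

```text
[[ 0.4598 -0.2758  0.02  ]
 [ 0.3973 -0.2822  0.02  ]
 [ 0.4672 -0.3564  0.02  ]
 [ 0.4063 -0.3618  0.02  ]]
slate centre [ 0.43515772 -0.33761989] lat [ 0.43671071 -0.35908965]
perch front [[ 0.4276 -0.281   0.154 ]
 [ 0.434  -0.2681  0.154 ]
 [ 0.4186 -0.2695  0.154 ]]
```

Request:
move_arm(motion=[[[1, 0, 0.1], [-0.001, -0.001, -0.011], -0.9], [[1, 0, 0.2], [0, 0, 0], -0.9], [[1, 0, 0.3], [0, 0, 0], -0.9], [[1, 0, 0.4], [0, 0, 0], -0.9], [[1, 0, 0.6], [0, 0, 0], -0.9], [[0.6, 0, 0.8], [0, 0, 0], -0.9], [[0, 0, 0.7], [0, 0, 0], -0.9], [[0, 0, 0], [0, 0, 0], -0.9]])

```text
time_s: 44.33
position: [0.437, -0.3296, 0.0803]
tool_rot: [[0.118, -0.993, 0.001], [-0.993, -0.118, 0.002], [-0.002, -0.001, -1.0]]
ft_force: [-0.0, 0.8, 0.2]
grip_width: 0.0153
```

```bash
python3 plan.py .4352 -.337 .03 -83.6 x
```

```text
t 44.33 p [ 0.437  -0.3296  0.0803] yaw -83.24 q6 123.7 F [-0.   0.8  0.2] w 0.0153
turn units [-0.0005  0.001   0.003 ] rows 0.0  shift units: now-axes [0.36 0.13 2.52]  after-turn axes [0.36 0.13 2.52]
```

Request:
move_arm(motion=[[[0.3, 0.1, 0.5], [0, 0.001, 0.003], -0.9], [[0.1, 0, 0.6], [0, 0, 0], -0.9], [[0, 0, 0.6], [0, 0, 0], -0.9], [[0, 0, 0.4], [0, 0, 0], -0.9], [[0, 0, 0], [0, 0, 0], -0.9]])

```text
time_s: 44.75
position: [0.4374, -0.336, 0.038]
tool_rot: [[0.113, -0.994, 0.003], [-0.994, -0.113, -0.002], [0.002, -0.003, -1.0]]
ft_force: [0.2, 0.4, -1.2]
grip_width: 0.0149
```

```bash
python3 plan.py .4352 -.337 .0265 -83.6 x
```

```text
t 44.75 p [ 0.4374 -0.336   0.038 ] yaw -83.48 q6 123.6 F [ 0.2  0.4 -1.2] w 0.0149
turn units [-0.0012 -0.0011  0.001 ] rows 0.0  shift units: now-axes [0.04 0.11 0.57]  after-turn axes [0.04 0.11 0.57]
```

Request:
move_arm(motion=[[[0.04, 0.11, 0.2], [0, -0.001, 0.001], -0.9], [[0, 0, 0.2], [0, 0, 0], -0.9], [[0, 0, 0.12], [0, 0, 0], -0.9], [[0, 0, 0], [0, 0, 0], -0.9]])

```text
time_s: 45.08
position: [0.4358, -0.337, 0.0283]
tool_rot: [[0.112, -0.994, 0.004], [-0.994, -0.112, -0.001], [0.002, -0.004, -1.0]]
ft_force: [-1.0, 0.8, -0.2]
grip_width: 0.0148
```

```bash
python3 plan.py .4352 -.337 .0258 -83.6 x
```

```text
t 45.08 p [ 0.4358 -0.337   0.0283] yaw -83.57 q6 123.4 F [-1.   0.8 -0.2] w 0.0148
turn units [-0.0019 -0.0009  0.0002] rows 0.0  shift units: now-axes [-0.    0.03  0.13]  after-turn axes [-0.    0.03  0.13]
```

Request:
move_arm(motion=[[[0, 0.03, 0.08], [-0.002, -0.001, 0], -0.9], [[0, 0, 0.05], [0, 0, 0], -0.9], [[0, 0, 0], [0, 0, 0], -0.9]])

```text
time_s: 45.33
position: [0.4354, -0.3374, 0.0262]
tool_rot: [[0.112, -0.994, 0.0], [-0.994, -0.112, -0.001], [0.001, -0.0, -1.0]]
ft_force: [0.1, -0.7, -0.6]
grip_width: 0.0148
```

Request:
move_arm(motion=[[[0, 0, 0], [0, 0, 0], -0.3], [[0, 0, 0], [0, 0, 0], -0.3], [[0, 0, 0], [0, 0, 0], -0.3], [[0, 0, -0.4], [0, 0, 0], -0.3], [[0, 0, -1], [0, 0, 0], -0.3], [[0, 0, -1], [0, 0, 0], -0.3], [[-0.7, -0.3, -1], [0, 0, 0], -0.3], [[-1, -0.5, -1], [0, 0, 0], -0.3], [[-1, -0.5, -1], [0, 0, 0], -0.3], [[-1, -0.5, -1], [0, 0, 0], -0.3], [[-1, -0.5, -1], [0, 0, 0], -0.3], [[-1, 0, -1], [0, 0, 0], -0.3]])

```text
time_s: 46.33
position: [0.4682, -0.2169, 0.2032]
tool_rot: [[0.106, -0.994, -0.002], [-0.994, -0.106, 0.002], [-0.002, 0.002, -1.0]]
ft_force: [-0.0, 0.7, -0.4]
grip_width: 0.0301
```

Request:
move_arm(motion=[[[-1, 0, -0.5], [0, 0, 0], -0.3], [[-1, 0, -0.5], [0, 0, 0], -0.3], [[0, 0, 0], [0, 0, 0], -0.3]])

```text
time_s: 46.58
position: [0.4645, -0.1726, 0.231]
tool_rot: [[0.109, -0.994, 0.006], [-0.994, -0.109, -0.003], [0.004, -0.006, -1.0]]
ft_force: [-0.1, -0.6, 2.0]
grip_width: 0.0301
```

```bash
python3 plan.py .4352 -.22 .2 -83.6 x; python3 look.py w13 perch:wood:.4352,-.337,.036 yellow:yellow:.49,-.3,.012
python3 - <<'E'
from h import *
d=grab("side"); cv2.imwrite("pics/side3.png",d["img"])
E
```

```text
t 46.58 p [ 0.4645 -0.1726  0.231 ] yaw -83.75 q6 139.6 F [-0.1 -0.6  2. ] w 0.0301
turn units [-0.0029 -0.0018 -0.0012] rows 0.0  shift units: now-axes [2.19 1.72 1.55]  after-turn axes [2.19 1.72 1.55]
perch [325.  13.] [ 432.6 -311.9   16.6   72.1   96.4]
yellow [263.  53.] [ 485.6 -293.5  113.6  225.8    6.6]
```

View pics/w13.png

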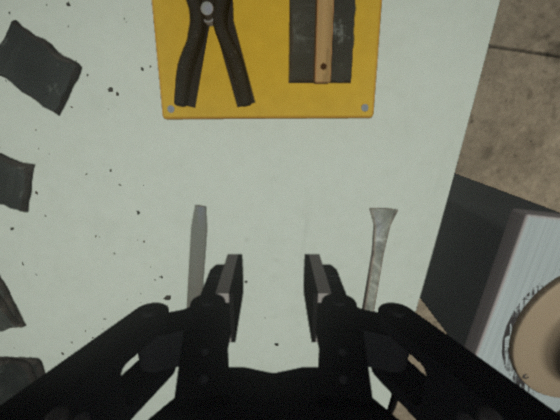

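View pics/side3.png

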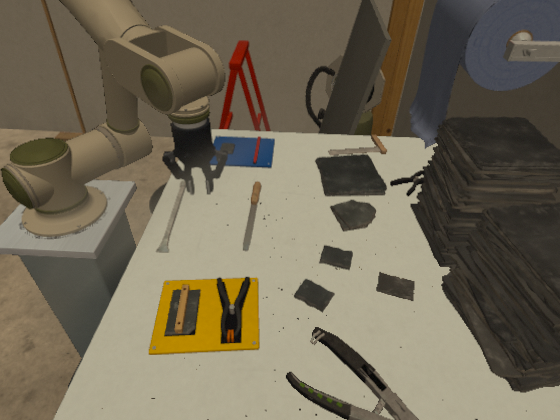

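Request:
move_arm(motion=[[[0.9, 0, -1], [0, 0, 0], -0.3], [[0.9, 0, -1], [0, 0, 0], -0.3], [[0.9, 0, -1], [0, 0, 0], -0.3], [[0.9, 0, -1], [0, 0, 0], -0.3], [[0.9, 0, -0.5], [0, 0, 0], -0.3], [[0, 0, 0], [0, 0, 0], -0.3]])

```text
time_s: 47.18
position: [0.4719, -0.2719, 0.3181]
tool_rot: [[0.105, -0.994, -0.005], [-0.994, -0.105, 0.003], [-0.003, 0.004, -1.0]]
ft_force: [0.1, -0.1, -0.4]
grip_width: 0.0297
```

```bash
python3 look.py w14 perch:wood:.4352,-.337,.036 clamp:clamp:.56,-.36,.02
python3 - <<'E'
from h import *
d=dict(np.load("w14.npz")); im=d["img"]; cv2.imwrite("pics/w14z.png",cv2.resize(im[0:280,120:480],None,fx=2.1,fy=2.1,interpolation=cv2.INTER_CUBIC))
E
```

```text
perch [306. 118.] [ 436.5 -335.9   21.1  120.3   96.2]
clamp [211.  89.] [ 545.1 -323.4   79.5  161.6   97.1]
```

View pics/w14z.png

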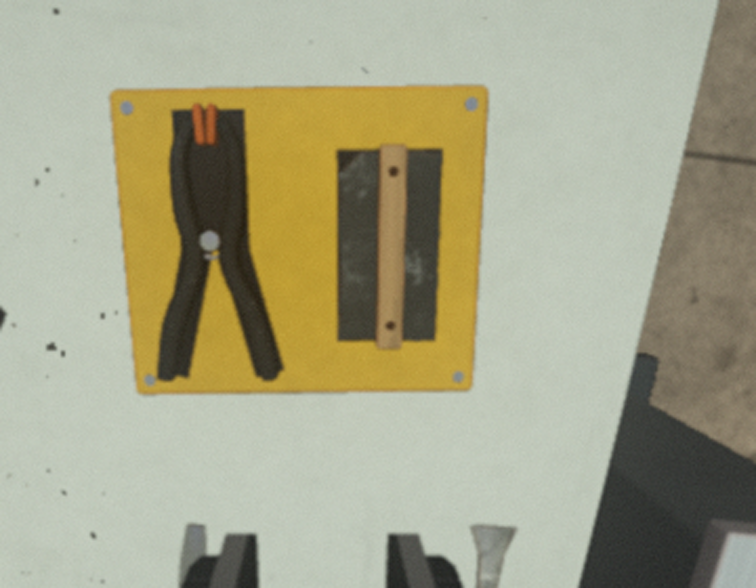

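```bash
python3 -c "
from rig import job
print(job.close_job())"
```

```text
the job is handed in; nothing more can be done
None
```

Both kits are made up on their boards, and I handed the job in at about 47 s of the 115 s. I placed the small slate, pencil, roof slate, clamp and perch, in that order. The arm was raised clear, and wrist force readings stayed at a few newtons throughout.

| Thing | Centre and angle at the last check (mm, degrees) | Silhouette or target |
|---|---|---|
| Small slate | (420.5, 367.8), 90.1° | (420.7, 367.6), 90.1° |
| Pencil | Lies along its strip at x = 531.1, 90.5°; one end was out of frame | x = 530.9, 90.2° |
| Roof slate | (435.2, −335.8), 96.5° | about (435, −336.7), 96.4° |
| Clamp | (545.1, −323.4), 97.1°; about 1 mm and 0.7° off, pose less exact because it stands 22 mm high | (545, −324.6), 96.4° |
| Perch | (436.5, −335.9), 96.2°; lengthwise along the middle of the roof slate | centre of the roof slate |

- **File:** it looked unmoved in the last pictures. I never touched it, but I did not re-measure it.
- **Disagreement:** taken alone, the two fixed cameras differed by about 16 mm in y. The wrist camera's readings fell midway between them and were repeatable from two heights, so I worked from the wrist camera.

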